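# Press a spacer plate under the hook-hung weight

## Robot

A 6-joint arm with a two-finger parallel gripper is mounted at the origin on the work surface. World frame = base frame: x ahead of the robot, y to its left, z up, the work surface at z = 0. Lengths are in m, angles in rad, forces in N, time in s.
With the tool pointing down it reaches from about 0.25 to 0.725 m from the base axis. Payload 4 kg.
Tool frame: the origin (TCP) lies midway between the tips of the shut fingers; the grasp point (between the pads) lies 19 mm behind it; z points along the fingers, y is the direction in which the jaws open and shut (so a half turn about z gives the same grasp; the last joint's range is limited). The gripper opens to 85 mm and grips with 20 to 120 N. Pads are 22 mm wide; open, the fingers measure 114 mm over their backs; the gripper's body (76 mm by 85 mm) begins 54 mm behind the grasp point. The pads swing forward as they close: fully open they stand 13 mm farther back than shut.
Start: joints at [1.308, 0.241, 0.005, 1.335, 0, 1.571], TCP at [0.13, 0.483, 0.196] pointing down, gripper open.
Joint ranges: [-2.72, 2.72], [-1.05, 1.87], [-1.09, 1.28], [-1.99, 2.15], [-1.42, 1.44], [-3.14, 3.14]. Speed limits (rad/s): [2.79, 2.79, 3.14, 3.14, 3.14, 3.14].

## Interface

Orientations are given as a unit quaternion [x, y, z, w].
In Python, from workcell import bot, vision gives the robot as it stands. The module is installed in compiled form; this text tells all that it offers.
- The arm moves only by the tool send_rows, never from a script. Its argument "targets" is a list that holds one entry, the list of rows, each a list of 5 numbers: the shift along the world's x, y, z in cm, then the turn about the world's z in rad, then the finger opening in cm, from 0 to 8.54. A call has 1 to 12 rows; each row is the pose to reach, as a shift and turn from the pose commanded when the call began; what a row does not reach only later rows make up. A row lasts 1/8 s, in which the tool goes at most 62.5 mm and 10.7 degrees, less where a joint would pass 70% of its speed; a pose out of reach is approached as far as the arm can. A call with a gripper value outside its range is refused whole. The fingers move at their own pace and stop on an object; the grip force is fixed at half the most. Time passes only in rows, so rows that repeat a pose let the fingers close. It gives the time, the measured TCP pose, the force and the opening at its end, in the units of the state.
- bot.get_obs(): the state, without advancing time (a new reading comes with each control period).
- vision.camera(name): name is "scene" or "side" or "wrist"; returns the picture (384x512x3 uint8, red, green, blue); there is no depth.
- vision.get_calibration(name): a dict with "vertical_fov" (degrees; the focal length in pixels is half the picture's height over the tangent of half this angle, whatever the lens; pixels are square), "cx", "cy" (the principal point, pixels), "rvec" (rotation vector, rad) and "tvec" (3), from world to camera coordinates, as OpenCV has them; the wrist camera has in their place "T_tool_cam" (4x4, takes a point from camera to tool coordinates, whose origin is the TCP and whose axes are the flange's). Camera axes: x right, y down, z forward; pixel columns grow to the right and rows downward; lengths in m; the calibration is good to about 2 mm. The wrist camera is an equidistant fisheye: a pixel r from the principal point sees the ray r / f radians off the axis. A picture is of the moment at which its call begins: read the wrist's pose just before it. get_calibration takes no time and is no camera call.
- bot.job_done(): hands the job in, once; it reports no verdict.
Trained networks look in the newest picture that a camera, given by its name, has taken for a name from the list of things; names that differ only in an ending like _2 or _b are one class to them, and where a whole thing is asked for, a point or a joint stands for the part that bears it (a point fixed in the world has none). Each returns a list of dicts, best first, with "score" (0 to 1); they miss things now and then, are a little off and sometimes report something else, mostly with a low value. They report only what shows in the picture. A call takes as long as a camera call. They do not tell look-alikes from the thing itself.
- vision.boxes_of(target, camera): "uv" ([column, row] in pixels, amid what is visible of it).
The state is a dict: "clock": time; "joint_pos": joint angles; "joint_vel": joint speeds; "tau": joint torques, N m; "eef_pos": TCP position; "tool_rot": TCP orientation; "ft_force": force on the tool from outside, world axes, zero at the start; "ft_torque": the same for the moment, N m; "grip_width": finger opening in m.
Only numpy, scipy, OpenCV 4.12 (cv2) and the standard library are available. Lean on these libraries where they do the work, as an engineer would, in place of code of your own. Each camera call takes 0.05 s, during which the arm holds its last target.

## Task

Slide the copper-coloured spacer plate out over the open front of its guide tray until you can grip it there, then lay it flat and centred on the rubber top of the blue press block, with its long side along the block's. Then take the brass weight off the red hook: push its bail bar back against the yellow sprung keeper to free it from the beak, lift it clear, and set it gently upright on the middle of the plate. Let go of everything, and leave the other things on the table undisturbed.

Things in the scene. Friction and masses are not known exactly. Their poses are not given: they have to be found in the camera images.
- tray: Fixed steel guide tray on a grey pedestal, 140 mm long (its x), 80 mm wide overall. Origin: on the table under the rails' middle; -x points out of its open front, z up. The plate lies on the rails' top face, 70 mm above the table, x -70 to +70 mm. Side fences 68 mm apart inside rise 9 mm above that face, too close to grip the plate's sides. Base plate on the table 8 mm thick, x -60 to +80, 100 mm wide.
- tray_front (a point): Middle of the tray's open front edge, at the height of the rails' top face (tray x = -70 mm, z = 70 mm); axes as the tray's.
- tray_slot (a point): Rear end of the open slot between the two rails, at their top face (tray x = +45 mm, z = 70). The slot is 38 mm wide and open to the front; rails 6 mm thick. Below the slot it is free down to the base plate for tray x under +30 mm.
- tray_lips (a point): Middle between the front ends of two yellow lips, level with their underside (tray x = +15 mm, z = 79). They run on to x = +70, 4 mm thick, 56 mm apart, 9 mm above the rails' face, and stop the plate's rear being lifted.
- plate: Loose copper-coloured spacer plate 110 (x) by 64 (y) by 5 mm thick, 0.1 kg, round through bore of 46 mm in its middle. Origin: centre of its underside. Starts flat in the tray, long side along it, front end 0 to 25 mm behind the tray's front. Shut fingertips in bore and slot can draw it out; with 40 mm hanging out it lies stable, is clear of the lips and can be gripped across its 64 mm there.
- block: Fixed blue press block with black rubber top, 100 mm long (x), 44 mm wide (y), 45 mm high; the plate overhangs it by 10 mm at each long side and 5 mm at each end. On a dark base plate 130 x 84 mm, 10 mm thick. Origin: on the table under its centre, z up.
- block_top (a point): Centre of the block's rubber top face, 45 mm above the table; axes as the block's.
- hook: Fixed red hook on a stand. Origin on the table; hook opens towards -x, z up. In its frame: dark base x -60 to +80 mm, 110 wide, 10 thick; post x +42 to +62, 30 wide, up to z 135; level arm 18 mm wide, z 125 to 135, from the post out to x = -40. The weight's bail bar rests on the arm at x = -20, behind the nose and under the beak at the arm's end.
- hook_seat (a point): Where the bail bar's centre rests in the hook (hook x = -20 mm, z = 140 mm); axes as the hook's: +x is the way to push the bar back, -x the way out.
- hook_beak (a point): Top of the beak's rear tip (hook x = -10 mm, z = 160 mm). The nose (hook x -40 to -26.5, 18 mm wide) rises from the arm to z 160; the beak overhangs from it back to x = -10, underside at z 148.5.
- keeper (a joint): Yellow sprung keeper flap, 25 mm wide, closing the throat behind the bar; hinged at hook x = -22.5, z = 110 mm, top at z 160. 0 = shut, grows (rad) as it is pushed back (+x of the hook), stop at 0.9. The bar must go back at least 16 mm (keeper about 0.4) to pass behind the beak; 20 mm gives about 0.5. Takes about 2.5 N at first, 6 N at 20 mm, plus the bar's drag on the arm; springs shut when released.
- weight: Loose press weight, 0.7 kg: brass disc 56 mm across, 35 mm high, with a steel bail on top. Origin: centre of the underside. Starts hanging in the hook, axes along the hook's, underside 20 mm above the table. To come off: bar back 20 to 26 mm, up 36 mm (25 to 50: the disc lies under the arm), forward (hook -x) about 98 mm until the disc is past the nose, then up.
- weight_bar (a point): Centre of the bail's round cross bar (10 mm diameter, along the weight's y), 120 mm above the weight's underside. It joins two flat uprights, 12 mm in x by 8 mm in y, up to 125 mm above the underside, outer faces 56 mm apart along y: grip across these from above, one finger outside each, near the bar.
- collar: Bystander: brass ring 30 mm across, 18 mm high, between the fixtures. Origin: middle of its underside; z up.
- socket: Bystander: dark steel socket 26 mm across, 26 mm high, between the fixtures. Origin: middle of its underside; z up.
- oil: Bystander: black bottle 56 mm across, 160 mm high. Origin: middle of its underside; z up.
- jar: Bystander: amber glass jar 54 mm across, 75 mm high. Origin: middle of its underside; z up.
- driver: Bystander: red-handled screwdriver 160 mm long, lying along its x. Origin: middle of its underside; z up.
- spanner: Bystander: steel spanner 150 mm long, lying along its x. Origin: middle of its underside; z up.
- cup: Bystander: open aluminium cup 60 mm across, 50 mm high. Origin: middle of its underside; z up.
Not all that is in view belongs to the job. Leave any pink look-alike of the weight alone.

How it is judged:
By the outcome, as a careful person would: the job done as asked, in the order asked, and still so for the second after the job is handed in, with the robot touching nothing.
It also fails if it takes over 62 s, if anything falls off the work surface, if the arm or the gripper's body presses on something with over 40 N, if the wrist force passes 120 N, or if a joint passes its speed limit or range.

## Working session

There is one attempt and no reset: what is moved stays moved. The work goes in short steps, Python scripts to look and compute and a tool call to move; the robot and the scene stay as the last step left them, time stands still between calls to the robot, and variables do not carry over. Pictures are saved under pics/ and viewed, and the job is handed in when it is done.

Besides the shell and the picture viewer there is one more tool, called after "Emit:" as name([rows], argument=value, ...), one row to a line, values as JSON. send_rows: Moves the arm, as the interface text tells. Its arguments: {"type":"object","properties":{"targets":{"type":"array"}},"required":["targets"]}

```bash
ls; mkdir -p pics; python3 - <<'E'
from workcell import bot, vision
import cv2
print(bot.get_obs())
for n in ["scene","side","wrist"]:
    im=vision.camera(n); cv2.imwrite(f"pics/{n}0.png",im[:,:,::-1]); print(n,vision.get_calibration(n))
E
```

```text
pics
{'clock': 0.0, 'joint_pos': array([1.30797466e+00, 2.41436589e-01, 3.73427342e-03, 1.33519049e+00,
       2.31367243e-05, 1.57082287e+00]), 'joint_vel': array([ 0.00021123,  0.00198894,  0.0009668 , -0.00075746, -0.00244748,
        0.00095696]), 'tau': array([ 1.73808967e-03, -3.72322726e+01,  2.52405560e+01,  1.69029372e-02,
        2.61585856e-04, -1.95840038e-06]), 'eef_pos': array([0.12971417, 0.48215804, 0.19490507]), 'tool_rot': array([ 1.31046040e-01,  9.91375729e-01, -1.03768557e-03, -1.48808459e-04]), 'ft_force': array([-0.55517112, -0.88479224, -0.03691258]), 'ft_torque': array([0.01512236, 0.03980477, 0.01274846]), 'grip_width': 0.08541552416148206}
scene {'vertical_fov': 54.710352255798135, 'cx': 252.3670043592348, 'cy': 195.89650269732832, 'rvec': array([ 2.08641121,  1.46422086, -0.48031445]), 'tvec': array([-0.26420066, -0.33870181,  1.28005123])}
side {'vertical_fov': 46.82230582384536, 'cx': 244.49520205392193, 'cy': 190.9261999433591, 'rvec': array([ 0.28792557, -2.79153125,  1.20784456]), 'tvec': array([0.5805834 , 0.12167977, 1.16069042])}
wrist {'vertical_fov': 65.70646984690485, 'cx': 255.56998312531852, 'cy': 193.5473830347186, 'T_tool_cam': array([[ 5.68345375e-04, -9.64985088e-01, -2.62304129e-01,
         6.49629265e-02],
       [ 9.99999765e-01,  6.48928418e-04, -2.20587475e-04,
         1.85576173e-04],
       [ 3.83080228e-04, -2.62303942e-01,  9.64985230e-01,
        -1.78346748e-01],
       [ 0.00000000e+00,  0.00000000e+00,  0.00000000e+00,
         1.00000000e+00]])}
```

View pics/scene0.png

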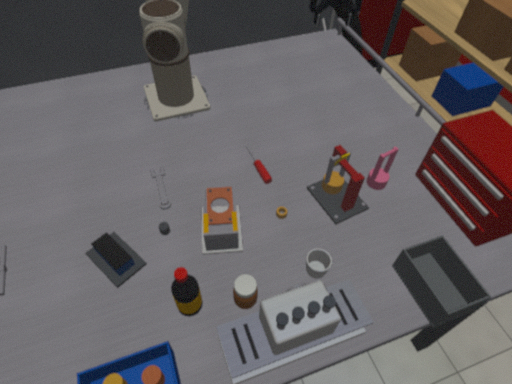

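View pics/side0.png

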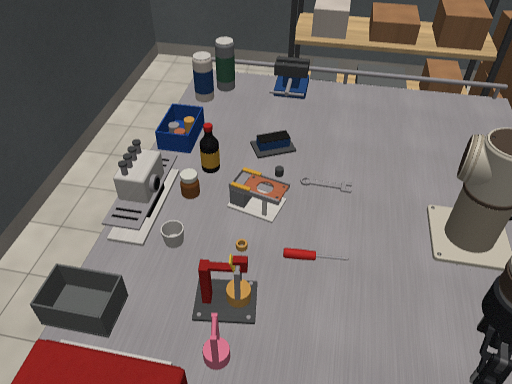

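View pics/wrist0.png

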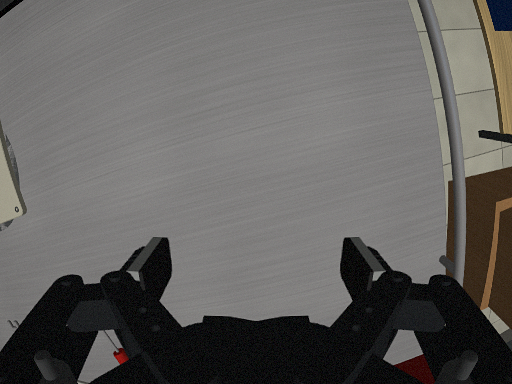

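```bash
cat > h.py <<'E'
import numpy as np, cv2
from scipy.optimize import least_squares
from scipy.spatial.transform import Rotation as R
from workcell import bot, vision
def K(c):
    f=192/np.tan(np.radians(c['vertical_fov'])/2)
    return np.array([[f,0,c['cx']],[0,f,c['cy']],[0,0,1]])
def proj(P,n):
    c=vision.get_calibration(n); P=np.atleast_2d(np.array(P,float))
    return cv2.projectPoints(P,c['rvec'],c['tvec'],K(c),None)[0].reshape(-1,2)
def onz(uv,n,z):
    c=vision.get_calibration(n); Rm=cv2.Rodrigues(c['rvec'])[0]
    d=Rm.T@np.linalg.inv(K(c))@np.array([uv[0],uv[1],1.]); o=-Rm.T@c['tvec']
    return o+d*(z-o[2])/d[2]
def tri(uvs):
    f=lambda p: np.concatenate([proj(p,n)[0]-uv for n,uv in uvs.items()])
    s=least_squares(f,[.5,0,.05]); return s.x,np.abs(s.fun).max()
def wtool(o): # tool->world
    T=np.eye(4); T[:3,:3]=R.from_quat(o['tool_rot']).as_matrix(); T[:3,3]=o['eef_pos']; return T
def wproj(P,o):
    c=vision.get_calibration('wrist'); f=192/np.tan(np.radians(c['vertical_fov'])/2)
    T=np.linalg.inv(wtool(o)@c['T_tool_cam']); p=np.atleast_2d(P)@T[:3,:3].T+T[:3,3]
    r=np.linalg.norm(p[:,:2],axis=1); th=np.arctan2(r,p[:,2])
    return p[:,:2]/np.maximum(r,1e-9)[:,None]*(f*th)[:,None]+[c['cx'],c['cy']]
def wray(uv,o,z):
    c=vision.get_calibration('wrist'); f=192/np.tan(np.radians(c['vertical_fov'])/2)
    d=np.array(uv)-[c['cx'],c['cy']]; r=np.linalg.norm(d); th=r/f
    v=np.array([*(d/max(r,1e-9)*np.sin(th)),np.cos(th)])
    T=wtool(o)@c['T_tool_cam']; v=T[:3,:3]@v; q=T[:3,3]
    return q+v*(z-q[2])/v[2]
def fr(pose,pts): # pose x,y,yaw
    x,y,a=pose; c,s=np.cos(a),np.sin(a); P=np.atleast_2d(np.array(pts,float)).copy()
    return np.c_[c*P[:,0]-s*P[:,1]+x,s*P[:,0]+c*P[:,1]+y,P[:,2]]
def crop(im,x0,y0,x1,y1,k,fn):
    cv2.imwrite(fn,cv2.resize(im[y0:y1,x0:x1,::-1],None,fx=k,fy=k,interpolation=cv2.INTER_CUBIC))
E
python3 - <<'E'
from h import *
s=vision.camera('scene'); d=vision.camera('side')
for t in "tray plate block hook keeper weight weight_bar collar socket oil jar driver spanner cup".split():
    a=vision.boxes_of(t,'scene')[:2]; b=vision.boxes_of(t,'side')[:2]
    p=tri({'scene':a[0]['uv'],'side':b[0]['uv']}) if a and b else None
    print(t,[(np.round(q['uv']),round(q['score'],2)) for q in a],[(np.round(q['uv']),round(q['score'],2)) for q in b],p and (p[0].round(3),round(p[1],1)))
crop(s,180,130,420,260,3,'pics/s1.png')
crop(s,70,200,190,300,5,'pics/s2.png')
crop(d,180,120,320,330,3,'pics/d1.png')
E
```

```text
tray [(array([221., 228.]), 0.73)] [(array([252., 199.]), 0.92)] (array([ 0.572, -0.014,  0.017]), np.float64(0.4))
plate [(array([218., 214.]), 0.9)] [(array([272., 184.]), 0.89), (array([241., 290.]), 0.19)] (array([ 0.537, -0.022,  0.055]), np.float64(6.2))
block [(array([186., 294.]), 0.7), (array([117., 258.]), 0.63)] [(array([272., 144.]), 0.7), (array([172., 233.]), 0.51)] (array([ 0.642, -0.175, -0.002]), np.float64(31.3))
hook [(array([344., 194.]), 0.87), (array([282., 215.]), 0.17)] [(array([218., 294.]), 0.6), (array([241., 289.]), 0.34)] (array([0.588, 0.324, 0.033]), np.float64(0.8))
keeper [] [] None
weight [(array([332., 178.]), 0.89), (array([380., 173.]), 0.81)] [(array([219., 350.]), 0.89), (array([239., 289.]), 0.77)] (array([ 0.536,  0.391, -0.042]), np.float64(17.4))
weight_bar [(array([331., 178.]), 0.81), (array([381., 170.]), 0.66)] [(array([214., 351.]), 0.93), (array([241., 290.]), 0.77)] (array([ 0.541,  0.392, -0.044]), np.float64(19.9))
collar [(array([341., 156.]), 0.4)] [] None
socket [] [(array([300., 254.]), 0.54)] None
oil [(array([187., 294.]), 0.77)] [(array([210., 152.]), 0.9)] (array([ 0.732, -0.138,  0.061]), np.float64(1.1))
jar [] [(array([188., 184.]), 0.72), (array([216., 295.]), 0.38)] None
driver [(array([261., 171.]), 0.65)] [(array([305., 253.]), 0.96), (array([271., 141.]), 0.44)] (array([0.412, 0.15 , 0.008]), np.float64(1.8))
spanner [(array([218., 230.]), 0.73), (array([160., 187.]), 0.6)] [(array([323., 182.]), 0.61)] (array([ 0.456, -0.058, -0.02 ]), np.float64(28.2))
cup [(array([320., 260.]), 0.87), (array([342., 155.]), 0.35)] [] None
```

View pics/s1.png

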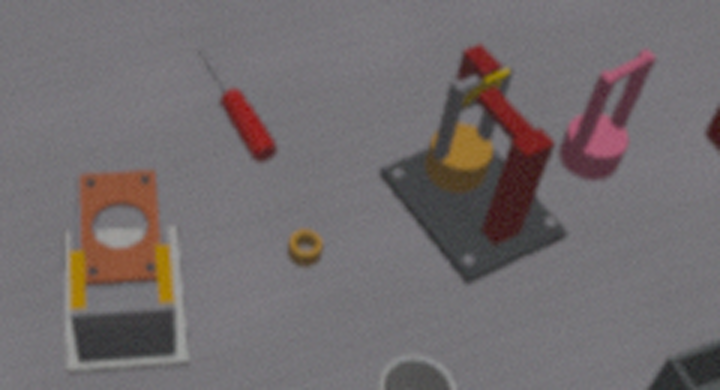

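View pics/s2.png

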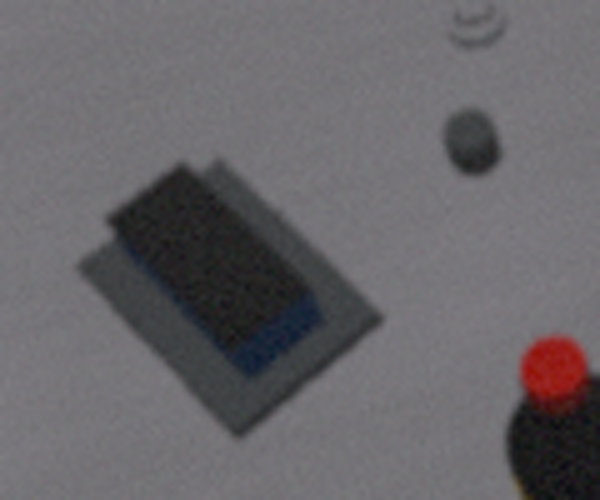

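View pics/d1.png

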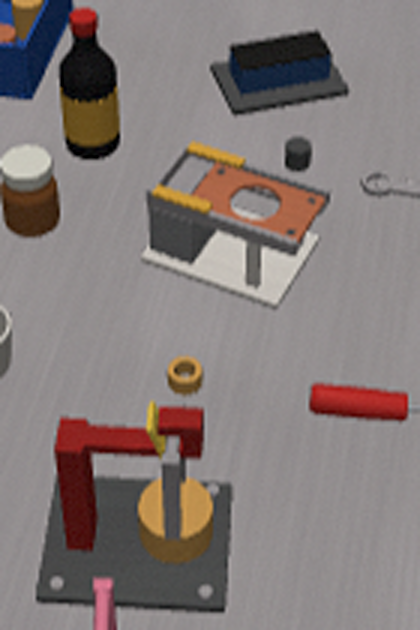

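```bash
cat > fit.py <<'E'
from h import *
S=lambda u,v:(u/3+180,v/3+130); S2=lambda u,v:(u/5+70,v/5+200); D=lambda u,v:(u/3+180,v/3+120)
def fit(obs,x0,name):
    r=lambda p: np.concatenate([(proj(fr(p,[P]),n)[0]-uv) for n,P,uv in obs])
    s=least_squares(r,x0,loss='soft_l1'); e=r(s.x).reshape(-1,2)
    print(name,s.x.round(4)); print(e.round(1).tolist())
    return s.x
m=1e-3
T=[('scene',(15,-28,83),S(85,250)),('scene',(15,28,83),S(158,245)),('scene',(70,-28,83),S(84,308)),('scene',(70,28,83),S(161,303)),
('side',(80,50,8),D(143,252)),('side',(-60,50,8),D(275,300)),('side',(-60,-50,8),D(318,233)),
('scene',(80,-50,0),S(68,367)),('scene',(80,50,0),S(188,360))]
H=[('scene',(-60,-55,10),S(380,172)),('scene',(80,-55,10),S(468,280)),('scene',(80,55,10),S(565,233)),
('side',(-60,-55,10),D(232,485)),('side',(-60,55,10),D(225,605)),('side',(80,55,10),D(38,598)),('side',(80,-55,10),D(57,479))]
B=[('scene',(-65,-42,10),S2(220,158)),('scene',(65,-42,10),S2(383,318)),('scene',(65,42,10),S2(240,435)),('scene',(-65,42,10),S2(78,265)),
('scene',(-50,-22,45),S2(182,162)),('scene',(50,-22,45),S2(318,297)),('scene',(50,22,45),S2(237,352)),('scene',(-50,22,45),S2(107,218)),]
c=lambda L:[(n,np.array(P)*m,uv) for n,P,uv in L]
B=[(n,(P[0],-P[1],P[2]),uv) for n,P,uv in B]
t=fit(c(T),[.57,-.01,0],'tray'); h=fit(c(H),[.58,.32,-.5],'hook'); b=fit(c(B),[.64,-.2,.7],'block')
E
python3 fit.py
```

```text
tray [ 0.554  -0.0099 -0.2413]
[[-0.7, -0.7], [-1.6, -0.9], [0.6, -0.5], [-0.7, -0.9], [-2.2, 1.3], [-0.2, 1.1], [-0.6, 0.2], [-0.4, 2.2], [0.3, 0.9]]
hook [0.5614 0.3155 0.153 ]
[[-1.1, -2.4], [-0.2, -1.7], [0.4, -2.2], [-0.6, -1.0], [0.0, 0.7], [-1.1, 0.0], [-0.9, -1.5]]
block [ 0.5654 -0.2746  0.4872]
[[0.6, -0.1], [0.6, -0.7], [-0.3, 0.5], [-0.3, 0.3], [0.9, 0.1], [-0.6, -1.8], [-0.5, 0.1], [-0.0, 0.7]]
```

Emit:
send_rows([
  [[4, -5, 1, 0, 0], [8, -10, 2, 0, 0], [12, -15, 3, 0, 0], [16, -20, 3, 0, 0], [20, -25, 3, 0, 0], [24, -30, 3, 0, 0], [28, -34, 3, 0, 0], [32, -38, 3, 0, 0], [36, -42, 3, 0, 0], [40, -46, 3, 0.02, 0], [45, -49, 3, 0.02, 0], [47, -49, 3, 0.02, 0]],
])

```text
clock: 3.15
eef_pos: [0.6019, -0.01, 0.2247]
tool_rot: [0.123, 0.992, -0.0, -0.0]
ft_force: [-0.8, 0.1, -0.0]
grip_width: -0.0001
```

```bash
python3 - <<'E'
from h import *
import fit
o=bot.get_obs(); print(o['clock'],o['eef_pos'],o['tool_rot'],o['ft_force'],o['joint_pos'].round(2))
im=vision.camera('wrist'); crop(im,0,0,512,384,1.5,'pics/w1.png'); np.save('w1.npy',im)
t=fit.t
for P in [(15,-28,83),(15,28,83),(-70,0,70),(-60,50,8),(-60,-50,8)]: print(P,wproj(fr(t,np.array(P)*1e-3),o)*1.5)
E
```

```text
tray [ 0.554  -0.0099 -0.2413]
[[-0.7, -0.7], [-1.6, -0.9], [0.6, -0.5], [-0.7, -0.9], [-2.2, 1.3], [-0.2, 1.1], [-0.6, 0.2], [-0.4, 2.2], [0.3, 0.9]]
hook [0.5614 0.3155 0.153 ]
[[-1.1, -2.4], [-0.2, -1.7], [0.4, -2.2], [-0.6, -1.0], [0.0, 0.7], [-1.1, 0.0], [-0.9, -1.5]]
block [ 0.5654 -0.2746  0.4872]
[[0.6, -0.1], [0.6, -0.7], [-0.3, 0.5], [-0.3, 0.3], [0.9, 0.1], [-0.6, -1.8], [-0.5, 0.1], [-0.0, 0.7]]
3.15 [ 0.60190826 -0.01001737  0.22469617] [ 1.23165189e-01  9.92386145e-01 -2.38690396e-04 -1.38401742e-04] [-0.81521348  0.11152007 -0.01635482] [-0.02  0.44  0.37  1.5  -0.    0.23]
(15, -28, 83) [[328.66226875 219.06369057]]
(15, 28, 83) [[406.30536928 218.38053048]]
(-70, 0, 70) [[367.11413773 103.66919391]]
(-60, 50, 8) [[427.08399676 125.56050131]]
(-60, -50, 8) [[312.93077781 126.96249084]]
```

View pics/w1.png

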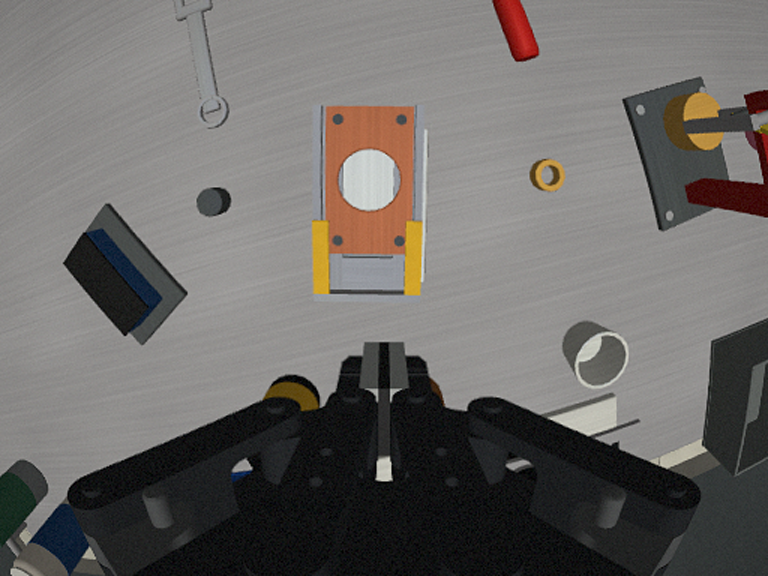

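```bash
python3 - <<'E'
from h import *
im=np.load('w1.npy')
crop(im,200,60,290,210,4,'pics/w1t.png')
crop(im,30,125,140,240,5,'pics/w1b.png')
crop(im,405,40,512,160,5,'pics/w1h.png')
E
```

```text
(no output)
```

View pics/w1t.png

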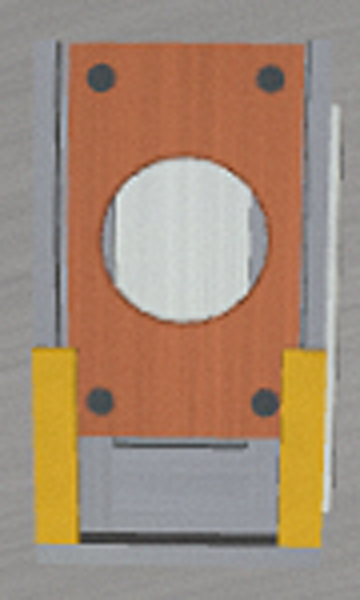

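View pics/w1b.png

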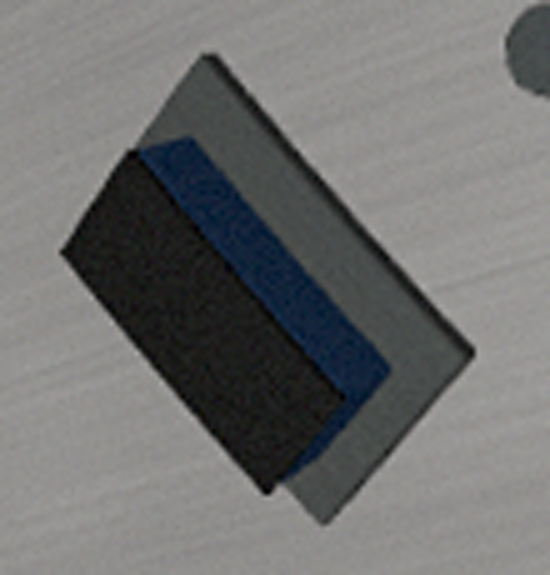

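View pics/w1h.png

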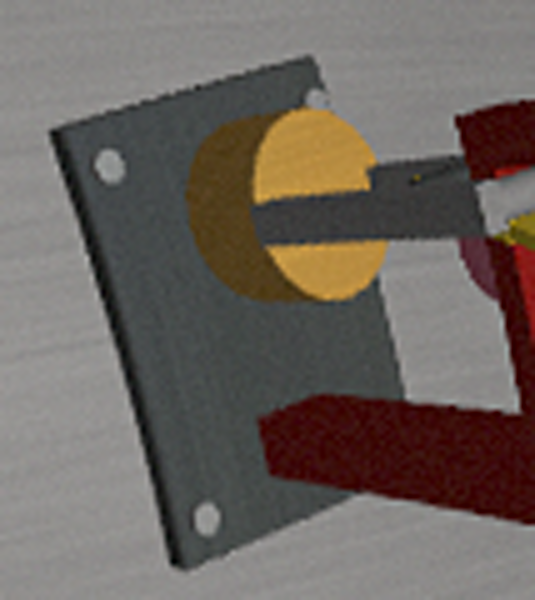

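```bash
cat > fit2.py <<'E'
from h import *
def fitw(obs,x0,name,oo):
    r=lambda p: np.concatenate([((wproj(fr(p,[np.array(P)*1e-3]),oo)[0] if n=='w' else proj(fr(p,[np.array(P)*1e-3]),n)[0])-uv)*(1 if n=='w' else .3) for n,P,uv in obs])
    s=least_squares(r,x0,loss='soft_l1'); e=r(s.x).reshape(-1,2)
    print(name,s.x.round(4)); print(e.round(1).tolist()); return s.x
C=lambda k,x,y:(lambda u,v:((u+.5)/k-.5+x,(v+.5)/k-.5+y))
E
python3 - <<'E'
from fit2 import *
import fit
o=bot.get_obs()
a=C(4,200,60);b=C(5,30,125);c=C(5,405,40)
W=lambda L,f:[('w',P,f(*uv)) for P,uv in L]
T=W([((15,-28,83),(79,349)),((15,28,83),(284,349)),((70,-28,83),(79,543)),((70,28,83),(278,545)),((-70,-40,79),(35,41)),((-70,40,79),(328,40))],a)
B=W([((-50,-22,45),(62,252)),((-50,22,45),(135,150)),((50,22,45),(344,398)),((50,-22,45),(268,493)),((-65,42,10),(210,55)),((65,42,10),(472,352)),((65,-42,10),(325,524))],b)
H=W([((-60,-55,10),(52,130)),((-60,55,10),(312,57)),((80,-55,10),(187,568))],c)
t=fitw(T,fit.t,'tray',o); bl=fitw(B,fit.b,'block',o); h=fitw(H,fit.h,'hook',o)
for n,u in [('fl',(69,42)),('fr',(306,42)),('bore',(185,239)),('boreTop',(185,156)),('rear',(180,437))]:
    p=wray(a(*u),o,.075); d=p[:2]-t[:2]; cs,sn=np.cos(t[2]),np.sin(t[2]); print(n,p.round(4),'tray',(cs*d[0]+sn*d[1]).round(4),(-sn*d[0]+cs*d[1]).round(4))
c2=[(n,P,uv) for n,P,uv in fit.H]; fitw(H+c2,h,'hook all',o)
fitw(B+[(n,P,uv) for n,P,uv in [(q[0],tuple(1e3*np.array(q[1])),q[2]) for q in fit.c([])]],bl,'b',o)
E
```

```text
tray [ 0.554  -0.0099 -0.2413]
[[-0.7, -0.7], [-1.6, -0.9], [0.6, -0.5], [-0.7, -0.9], [-2.2, 1.3], [-0.2, 1.1], [-0.6, 0.2], [-0.4, 2.2], [0.3, 0.9]]
hook [0.5614 0.3155 0.153 ]
[[-1.1, -2.4], [-0.2, -1.7], [0.4, -2.2], [-0.6, -1.0], [0.0, 0.7], [-1.1, 0.0], [-0.9, -1.5]]
block [ 0.5654 -0.2746  0.4872]
[[0.6, -0.1], [0.6, -0.7], [-0.3, 0.5], [-0.3, 0.3], [0.9, 0.1], [-0.6, -1.8], [-0.5, 0.1], [-0.0, 0.7]]
tray [ 0.5566 -0.0093 -0.2531]
[[-0.7, -0.1], [-0.2, 0.1], [0.2, 0.4], [0.4, 0.3], [-0.4, -0.4], [0.7, -0.3]]
block [ 0.5633 -0.2749  0.4903]
[[0.1, -0.3], [-1.0, -0.7], [0.6, 0.2], [0.5, 0.2], [-1.7, -1.3], [0.1, 1.0], [0.2, 0.7]]
hook [0.5657 0.3138 0.1536]
[[0.8, -0.2], [-0.2, -1.0], [-0.4, 1.5]]
fl [ 0.4815 -0.0217  0.075 ] tray -0.0696 -0.0308
fr [0.4977 0.0406 0.075 ] tray -0.0695 0.0336
bore [ 0.5429 -0.0046  0.075 ] tray -0.0145 0.0012
boreTop [0.5207 0.001  0.075 ] tray -0.0374 0.001
rear [ 0.5961 -0.0196  0.075 ] tray 0.0408 -0.0001
hook all [0.5652 0.314  0.1556]
[[0.7, -0.4], [-0.2, -1.3], [-0.3, 1.2], [-0.3, -0.4], [0.0, -0.1], [0.2, -0.3], [-0.6, -0.6], [-0.4, -0.1], [-0.7, -0.2], [-0.7, -0.7]]
b [ 0.5633 -0.2749  0.4903]
[[0.1, -0.3], [-1.0, -0.7], [0.6, 0.2], [0.5, 0.2], [-1.7, -1.3], [0.1, 1.0], [0.2, 0.7]]
```

Emit:
send_rows([
  [[-3, 0.3, -5, -0.01, 0], [-5.9, 0.55, -9, -0.01, 0], [-5.9, 0.55, -12.5, -0.01, 0], [-5.9, 0.55, -14, -0.01, 0], [-5.9, 0.55, -15, -0.01, 0], [-5.9, 0.55, -15.7, -0.01, 0], [-5.9, 0.55, -15.7, -0.01, 0]],
])

```text
clock: 4.08
eef_pos: [0.5414, -0.0017, 0.0691]
tool_rot: [0.126, 0.992, 0.0, 0.0]
ft_force: [0.0, -0.5, -0.6]
grip_width: -0.0002
```

```bash
python3 - <<'E'
from h import *
o=bot.get_obs(); print(o['clock'],o['eef_pos'],o['ft_force'])
im=vision.camera('wrist'); crop(im,100,0,412,384,1.5,'pics/w2.png')
E
```

```text
4.075 [ 0.54140911 -0.00168292  0.06906349] [ 0.03052393 -0.4899289  -0.55211567]
```

View pics/w2.png

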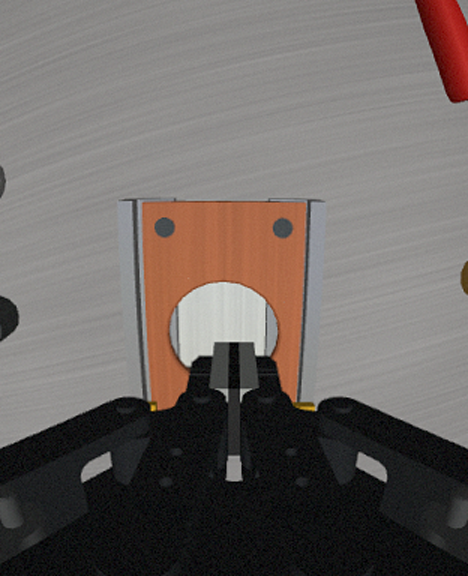

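Emit:
send_rows([
  [[0, -0.3, -0.1, 0, 0], [-0.5, -0.2, -0.1, 0, 0], [-1.0, -0.05, -0.1, 0, 0], [-1.6, 0.1, -0.1, 0, 0], [-2.2, 0.27, -0.1, 0, 0], [-2.8, 0.43, -0.1, 0, 0], [-3.4, 0.6, -0.1, 0, 0], [-4.0, 0.76, -0.1, 0, 0], [-4.6, 0.93, -0.1, 0, 0], [-4.6, 0.93, -0.1, 0, 0]],
])

```text
clock: 5.38
eef_pos: [0.4944, 0.0077, 0.0678]
tool_rot: [0.126, 0.992, -0.0, -0.0]
ft_force: [0.3, -0.7, -0.3]
grip_width: -0.0002
```

```bash
python3 - <<'E'
from h import *
o=bot.get_obs(); print(o['clock'],o['eef_pos'],o['ft_force'])
im=vision.camera('wrist'); crop(im,100,0,412,384,1.5,'pics/w3.png')
E
```

```text
5.375 [0.49439765 0.00774556 0.0678213 ] [ 0.34311114 -0.71925994 -0.27977194]
```

View pics/w3.png

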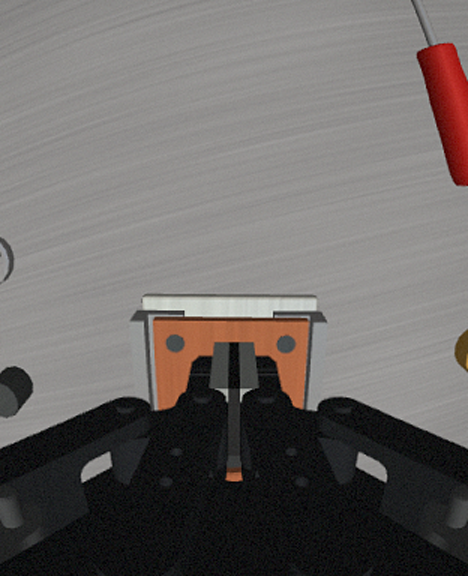

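```bash
python3 - <<'E'
from h import *
o=bot.get_obs(); p=o['eef_pos']
im=vision.camera('side'); s=vision.camera('scene')
def mark(im,n,x0,y0,x1,y1,k,fn):
    c=cv2.resize(im[y0:y1,x0:x1,::-1],None,fx=k,fy=k,interpolation=cv2.INTER_CUBIC)
    for P,col in [(p,(0,255,0)),(p+[0,0,.04],(255,255,0))]:
        u=proj(P,n)[0]; q=tuple(int(v) for v in ((u-[x0,y0])*k)); cv2.circle(c,q,3,col,-1); print(n,u)
    cv2.imwrite(fn,c)
mark(im,'side',200,100,340,220,5,'pics/d3.png'); mark(s,'scene',160,110,300,260,4,'pics/s3.png')
print(wproj(p,o),wproj(p+[0,0,.019],o))
E
```

```text
side [279.87188339 194.34800068]
side [280.64065586 183.25127554]
scene [219.13446905 190.58699024]
scene [218.27630659 180.4570073 ]
[[255.34876016 218.49269202]] [[255.31345904 229.73759592]]
```

View pics/d3.png

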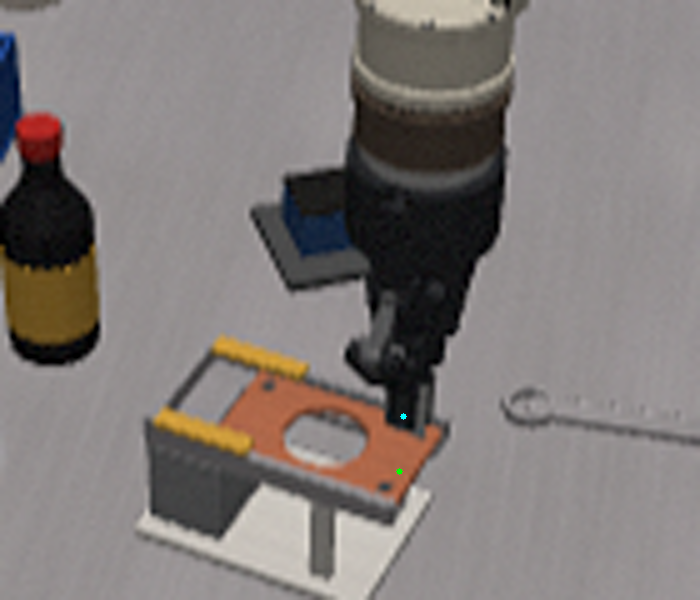

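View pics/s3.png

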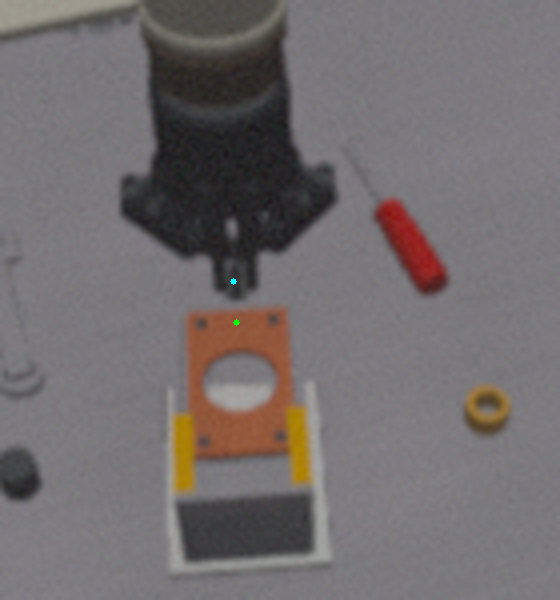

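Emit:
send_rows([
  [[0, 0, -0.6, 0, 0], [0, 0, -1.2, 0, 0], [0, 0, -1.2, 0, 0]],
])

```text
clock: 5.9
eef_pos: [0.4942, 0.0076, 0.0549]
tool_rot: [0.126, 0.992, -0.0, -0.001]
ft_force: [-0.3, -0.3, 0.5]
grip_width: -0.0003
```

Emit:
send_rows([
  [[0, 0, -0.3, 0, 0], [0, 0, -0.3, 0, 0]],
])

```text
clock: 6.15
eef_pos: [0.4947, 0.0076, 0.0526]
tool_rot: [0.126, 0.992, -0.0, -0.0]
ft_force: [-0.2, -0.5, 0.1]
grip_width: -0.0001
```

Emit:
send_rows([
  [[0, 0, -0.3, 0, 0], [0, 0, -0.3, 0, 0]],
])

```text
clock: 6.4
eef_pos: [0.4947, 0.0076, 0.0496]
tool_rot: [0.126, 0.992, -0.0, -0.0]
ft_force: [-1.1, 0.1, -0.7]
grip_width: -0.0
```

```bash
python3 - <<'E'
from h import *
o=bot.get_obs(); p=o['eef_pos']; print(p,o['ft_force'],o['clock'])
d=vision.camera('side'); crop(d,230,150,330,220,7,'pics/d4.png')
E
```

```text
[0.49472119 0.00763109 0.04962236] [-1.0540039   0.1114391  -0.74758468] 6.4
```

View pics/d4.png

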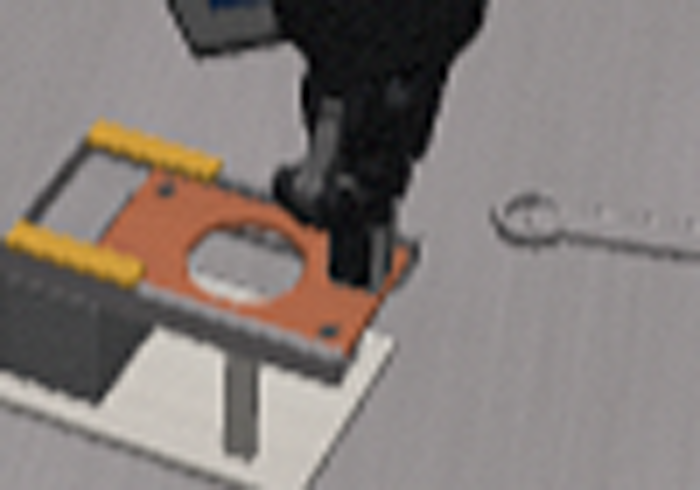

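Emit:
send_rows([
  [[0, 0, -0.2, 0, 0], [0, 0, -0.2, 0, 0]],
])

```text
clock: 6.7
eef_pos: [0.4948, 0.0076, 0.0477]
tool_rot: [0.126, 0.992, -0.0, -0.0]
ft_force: [-0.3, -0.2, 0.4]
grip_width: 0.0004
```

Emit:
send_rows([
  [[0, 0, -0.2, 0, 0], [0, 0, -0.2, 0, 0]],
])

```text
clock: 6.95
eef_pos: [0.4947, 0.0076, 0.0456]
tool_rot: [0.126, 0.992, -0.0, -0.0]
ft_force: [0.2, -0.4, 0.8]
grip_width: 0.0004
```

Emit:
send_rows([
  [[0, 0, -0.2, 0, 0], [0, 0, -0.2, 0, 0]],
])

```text
clock: 7.2
eef_pos: [0.4947, 0.0076, 0.0436]
tool_rot: [0.126, 0.992, -0.0, -0.0]
ft_force: [-0.2, -0.1, -0.3]
grip_width: 0.0
```

Emit:
send_rows([
  [[0, 0, -0.2, 0, 0], [0, 0, -0.2, 0, 0]],
])

```text
clock: 7.45
eef_pos: [0.4947, 0.0076, 0.0416]
tool_rot: [0.126, 0.992, -0.0, -0.0]
ft_force: [-1.0, -0.6, 1.3]
grip_width: -0.0001
```

Emit:
send_rows([
  [[0, 0, -0.2, 0, 0], [0, 0, -0.2, 0, 0]],
])

```text
clock: 7.7
eef_pos: [0.4949, 0.0076, 0.0397]
tool_rot: [0.126, 0.992, -0.0, -0.0]
ft_force: [0.2, 0.2, -0.7]
grip_width: -0.0001
```

```bash
python3 - <<'E'
from h import *
o=bot.get_obs(); p=o['eef_pos']; print(p,o['ft_force'],o['clock'])
d=vision.camera('side'); crop(d,230,150,330,220,7,'pics/d5.png')
d=vision.camera('wrist'); crop(d,150,100,362,384,2,'pics/w5.png')
E
```

```text
[0.49486574 0.00763429 0.03969954] [ 0.19677541  0.15369981 -0.71418724] 7.7
```

View pics/d5.png

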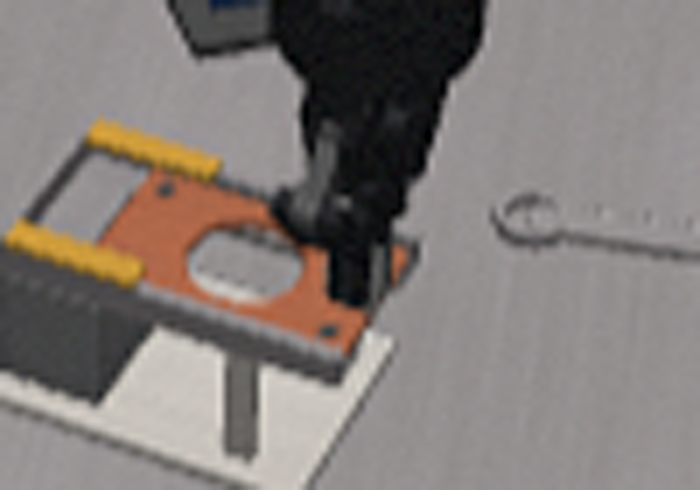

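View pics/w5.png

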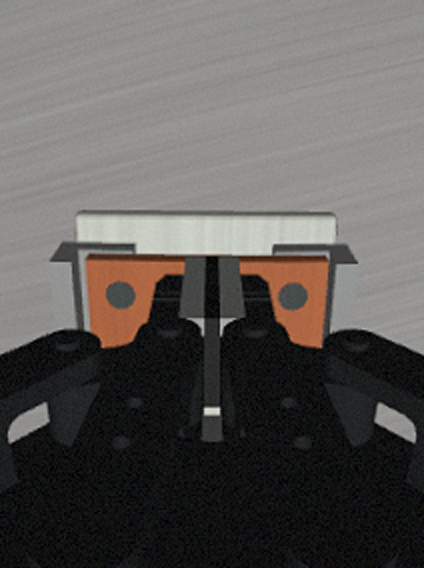

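Emit:
send_rows([
  [[0.3, 0, -0.3, 0, 0], [0.3, 0, -0.3, 0, 0]],
])

```text
clock: 8.05
eef_pos: [0.4951, 0.0077, 0.0394]
tool_rot: [0.126, 0.992, -0.0, -0.002]
ft_force: [-13.9, 0.3, 25.4]
grip_width: -0.0001
```

Emit:
send_rows([
  [[0, 0, -0.2, 0, 0], [0, 0, -0.2, 0, 0]],
])

```text
clock: 8.3
eef_pos: [0.4951, 0.0076, 0.0393]
tool_rot: [0.126, 0.992, -0.0, -0.001]
ft_force: [-18.9, 1.0, 39.4]
grip_width: -0.0001
```

Emit:
send_rows([
  [[0, 0, -0.2, 0, 0], [0, 0, -0.2, 0, 0]],
])

```text
clock: 8.55
eef_pos: [0.4952, 0.0077, 0.0393]
tool_rot: [0.126, 0.992, 0.0, -0.001]
ft_force: [-22.8, 1.0, 51.6]
grip_width: 0.0001
```

Emit:
send_rows([
  [[-0.3, 0, 1.0, 0, 0], [-0.3, 0, 3.0, 0, 0], [2, -0.6, 3.5, 0, 0], [4.5, -1.2, 3.5, 0, 0], [4.5, -1.2, 3.5, 0, 0]],
])

```text
clock: 9.18
eef_pos: [0.5445, -0.0047, 0.0677]
tool_rot: [0.126, 0.992, 0.0, 0.001]
ft_force: [-0.3, 0.2, 0.2]
grip_width: 0.0005
```

```bash
python3 - <<'E'
from h import *
o=bot.get_obs(); p=o['eef_pos']; print(p,o['ft_force'],o['clock'])
d=vision.camera('wrist'); crop(d,150,100,362,384,2,'pics/w6.png')
d=vision.camera('side'); crop(d,230,150,330,220,7,'pics/d6.png')
E
```

```text
[ 0.54446805 -0.00466597  0.06771744] [-0.25027785  0.21679953  0.1744943 ] 9.175
```

View pics/w6.png

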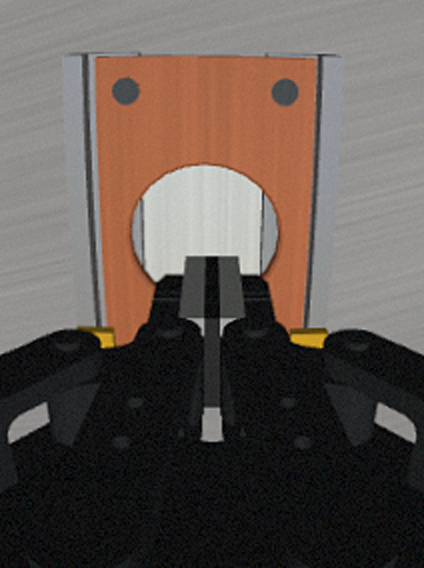

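View pics/d6.png

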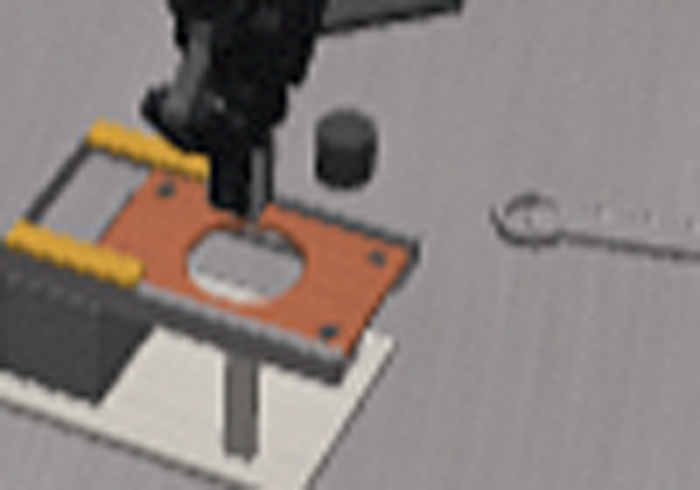

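Emit:
send_rows([
  [[-0.2, -0.1, -1.5, 0, 0], [-0.2, -0.1, -2.6, 0, 0], [-0.2, -0.1, -3.2, 0, 0], [-0.2, -0.1, -3.2, 0, 0]],
])

```text
clock: 9.78
eef_pos: [0.5401, -0.0053, 0.0349]
tool_rot: [0.126, 0.992, -0.0, -0.001]
ft_force: [-0.2, 0.5, 1.4]
grip_width: 0.0003
```

```bash
python3 - <<'E'
from h import *
o=bot.get_obs(); p=o['eef_pos']; print(p,o['ft_force'],o['clock'])
d=vision.camera('wrist'); crop(d,150,100,362,384,2,'pics/w7.png')
d=vision.camera('side'); crop(d,230,150,330,220,7,'pics/d7.png')
E
```

```text
[ 0.54007879 -0.00529934  0.03494979] [-0.24666937  0.52730712  1.44313023] 9.775
```

View pics/w7.png

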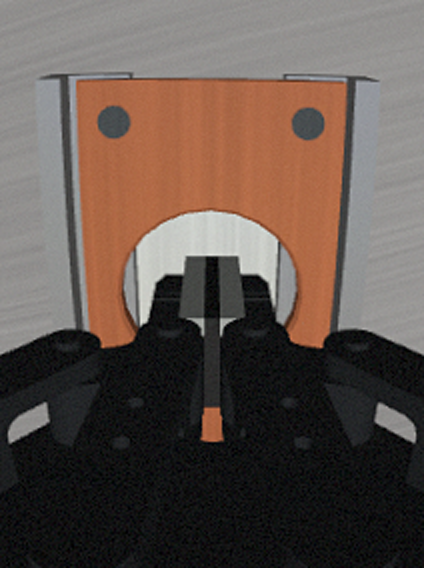

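View pics/d7.png

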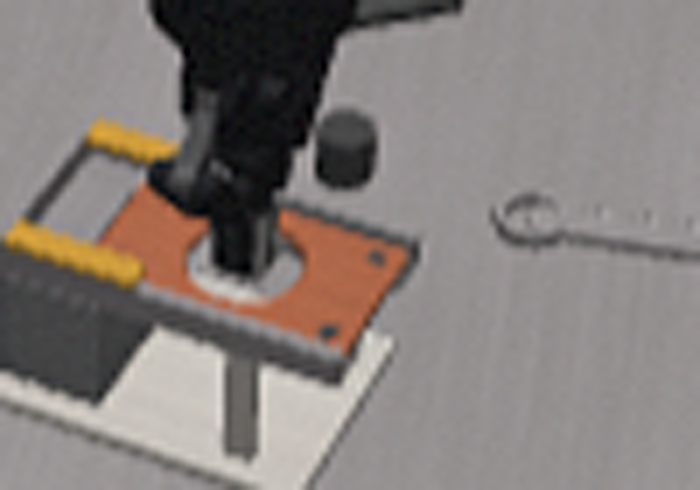

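Emit:
send_rows([
  [[0, 0, -0.5, 0, 0], [0, 0, -1.0, 0, 0], [-0.5, 0.13, -1.0, 0, 0], [-1.0, 0.26, -1.0, 0, 0], [-1.6, 0.41, -1.0, 0, 0], [-2.2, 0.57, -1.0, 0, 0], [-2.8, 0.72, -1.0, 0, 0], [-3.4, 0.88, -1.0, 0, 0], [-4.0, 1.03, -1.0, 0, 0], [-4.45, 1.15, -1.0, 0, 0], [-4.45, 1.15, -1.0, 0, 0]],
])

```text
clock: 11.25
eef_pos: [0.4959, 0.0063, 0.0258]
tool_rot: [0.126, 0.992, 0.0, -0.0]
ft_force: [-0.1, -0.7, -0.5]
grip_width: -0.0001
```

```bash
python3 - <<'E'
from h import *
o=bot.get_obs(); p=o['eef_pos']; print(p,o['ft_force'],o['clock'])
d=vision.camera('wrist'); crop(d,150,100,362,384,2,'pics/w8.png')
d=vision.camera('side'); crop(d,230,150,330,220,7,'pics/d8.png')
E
```

```text
[0.49587028 0.00628004 0.02580842] [-0.1225365  -0.73233732 -0.4721809 ] 11.25
```

View pics/w8.png

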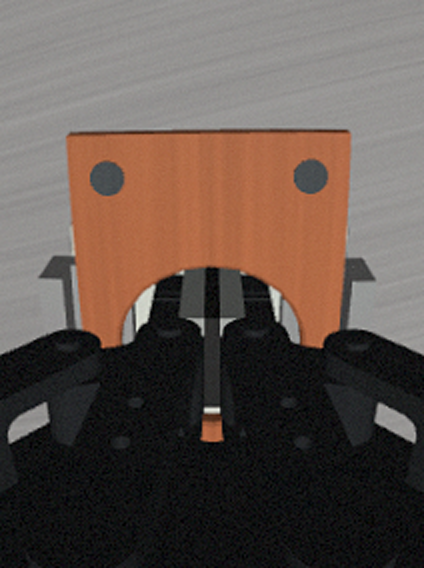

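View pics/d8.png

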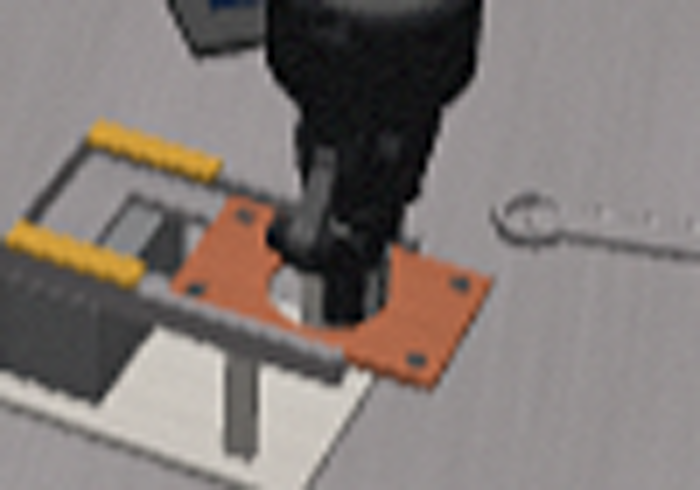

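```bash
python3 - <<'E'
from fit2 import *
o=bot.get_obs(); a=C(2,150,100); t=[.5566,-.0093,-.2531]
for u in [(67,132),(349,130),(211,265)]:
    p=wray(a(*u),o,.075); d=p[:2]-t[:2]; cs,sn=np.cos(t[2]),np.sin(t[2]); print(p.round(4),'tray',(cs*d[0]+sn*d[1]).round(4),(-sn*d[0]+cs*d[1]).round(4))
E
```

```text
[ 0.4468 -0.0144  0.075 ] tray -0.105 -0.0325
[0.4621 0.0469 0.075 ] tray -0.1055 0.0307
[0.4856 0.0089 0.075 ] tray -0.0733 -0.0001
```

Emit:
send_rows([
  [[-0.4, 0.1, 0, 0, 0], [-0.8, 0.2, 0, 0, 0], [-0.8, 0.2, 0, 0, 0], [-0.8, 0.2, 2, 0, 0], [-0.8, 0.2, 5, 0, 0], [-1.8, 0.45, 7, -0.01, 8.5], [-2.84, 0.74, 7, -0.01, 8.5], [-2.84, 0.74, 7, -0.01, 8.5], [-2.84, 0.74, 7, -0.01, 8.5]],
])

```text
clock: 12.48
eef_pos: [0.4673, 0.0135, 0.0948]
tool_rot: [0.131, 0.991, -0.0, -0.001]
ft_force: [0.2, 0.2, 0.5]
grip_width: 0.0724
```

```bash
python3 - <<'E'
from h import *
o=bot.get_obs(); p=o['eef_pos']; print(p,o['ft_force'],o['clock'],o['tool_rot'],o['grip_width'])
d=vision.camera('wrist'); crop(d,100,0,412,384,1.5,'pics/w9.png')
d=vision.camera('side'); crop(d,230,130,330,220,7,'pics/d9.png')
E
```

```text
[0.46728851 0.01352253 0.09479734] [0.16148521 0.17017838 0.54124943] 12.475 [ 1.30941023e-01  9.91389791e-01 -1.59716753e-04 -8.39578714e-04] 0.07239881815737119
```

View pics/w9.png

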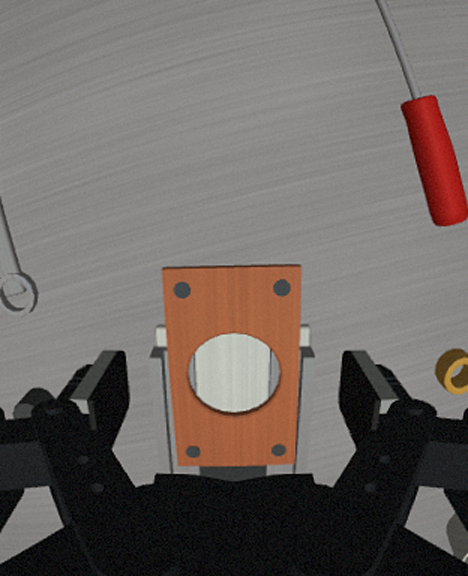

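View pics/d9.png

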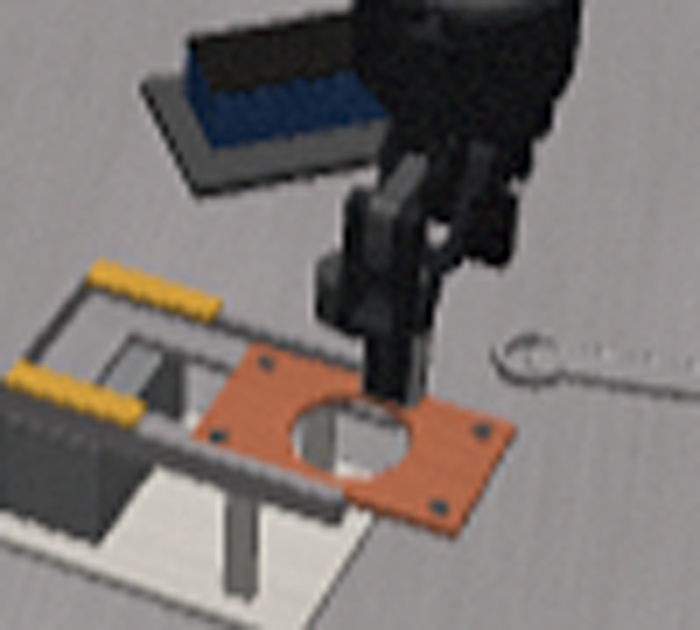

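```bash
python3 - <<'E'
from fit2 import *
o=bot.get_obs(); a=C(1.5,100,0)
r=fitw([('w',P,a(*u)) for P,u in [((-55,-32,75),(163,268)),((-55,32,75),(301,266)),((55,-32,75),(178,466)),((55,32,75),(297,466)),((0,0,75),(235,372))]],[.5,0,-.25],'plate',o)
print(fr(r,[(-.0365,0,0)]), fr([.5566,-.0093,-.2531],[(-.07,0,0)]), fr(r,[(-.055,0,0)]))
E
```

```text
plate [ 0.4995  0.0057 -0.2399]
[[-0.3, 0.4], [0.7, -0.3], [0.6, -0.6], [-1.2, -2.0], [-0.1, 3.0]]
[[0.46405014 0.01437843 0.        ]] [[0.48883014 0.00822845 0.        ]] [[0.44607975 0.01877332 0.        ]]
```

Emit:
send_rows([
  [[-0.3, 0.1, -2, 0.02, 8.5], [-0.3, 0.1, -4.5, 0.02, 8.5], [-0.3, 0.1, -6, 0.02, 8.5], [-0.3, 0.1, -7.5, 0.02, 8.5], [-0.3, 0.1, -8.4, 0.02, 8.5], [-0.3, 0.1, -8.4, 0.02, 8.5]],
])

```text
clock: 13.32
eef_pos: [0.4643, 0.0145, 0.011]
tool_rot: [0.121, 0.993, -0.0, -0.001]
ft_force: [0.6, -0.3, 0.1]
grip_width: 0.0852
```

```bash
python3 - <<'E'
from h import *
o=bot.get_obs(); p=o['eef_pos']; print(p,o['ft_force'],o['clock'],o['tool_rot'],o['grip_width'])
d=vision.camera('wrist'); crop(d,100,0,412,384,1.5,'pics/w10.png')
d=vision.camera('side'); crop(d,230,130,330,220,7,'pics/d10.png')
E
```

```text
[0.46433373 0.01447216 0.0110215 ] [ 0.62733623 -0.27148538  0.10218088] 13.325 [ 1.21117227e-01  9.92637747e-01 -1.57802473e-04 -9.46441259e-04] 0.08521957535021125
```

View pics/w10.png

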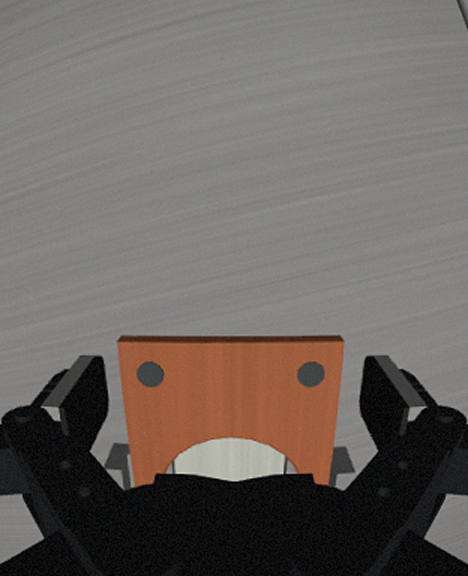

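View pics/d10.png

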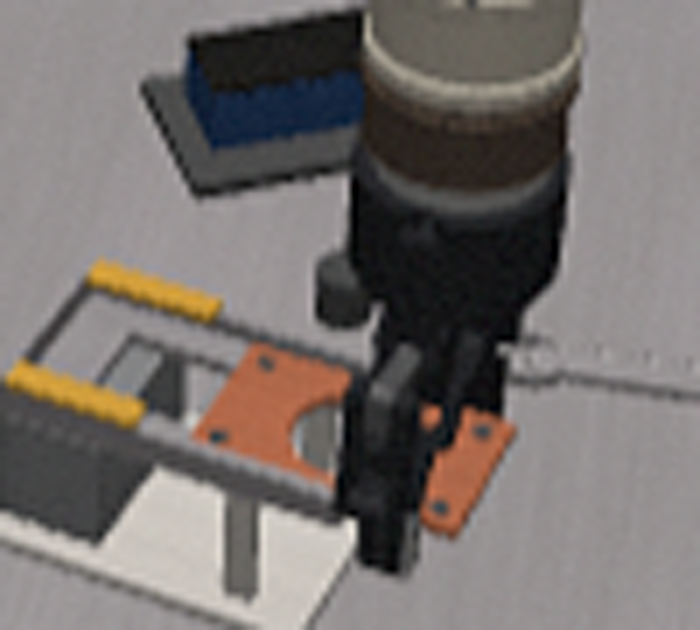

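Emit:
send_rows([
  [[0, 0, 0, 0, 5], [0, 0, 0, 0, 5], [0, 0, 0, 0, 5], [0, 0, 0, 0, 5], [0, 0, 0, 0, 5], [0, 0, 0, 0, 5]],
])

```text
clock: 14.18
eef_pos: [0.4656, 0.0145, 0.0126]
tool_rot: [0.121, 0.993, 0.0, 0.001]
ft_force: [-1.8, -0.6, 6.0]
grip_width: 0.0625
```

```bash
python3 - <<'E'
from h import *
o=bot.get_obs(); p=o['eef_pos']; print(p,o['ft_force'],o['clock'],o['tool_rot'],o['grip_width'])
d=vision.camera('wrist'); crop(d,100,0,412,384,1.5,'pics/w11.png')
d=vision.camera('side'); crop(d,230,130,330,220,7,'pics/d11.png')
E
```

```text
[0.46561564 0.014496   0.01256196] [-1.84383785 -0.57959622  6.02733763] 14.175 [1.21125437e-01 9.92636912e-01 3.59930367e-05 7.67303251e-04] 0.06252726328637213
```

View pics/w11.png

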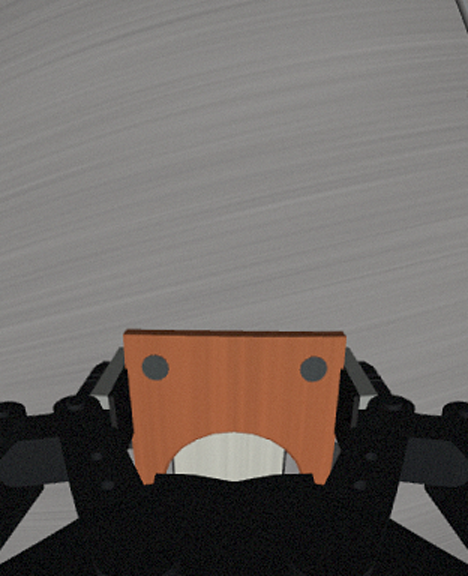

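View pics/d11.png

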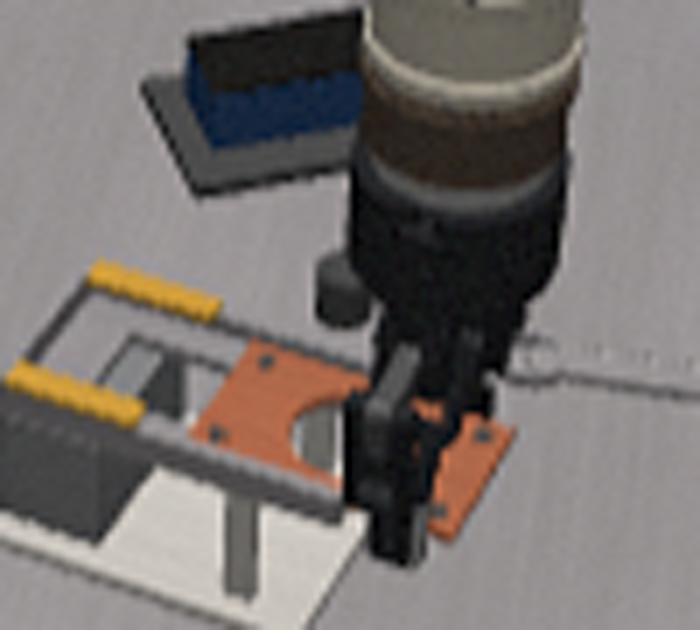

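Emit:
send_rows([
  [[0, 0, 0.5, 0, 5], [0, 0, 2, 0, 5], [0, 0, 5, 0, 5], [-2, -2, 8, 0, 5], [-2, -2, 8, 0, 5]],
])

```text
clock: 14.9
eef_pos: [0.4455, -0.0061, 0.0936]
tool_rot: [0.122, 0.993, 0.0, 0.002]
ft_force: [1.1, 0.2, -2.1]
grip_width: 0.0623
```

```bash
python3 - <<'E'
from h import *
o=bot.get_obs(); p=o['eef_pos']; print(p,o['ft_force'],o['clock'],o['tool_rot'],o['grip_width'])
d=vision.camera('wrist'); crop(d,150,180,362,334,3.5,'pics/w12.png')
d=vision.camera('side'); crop(d,230,120,330,220,6,'pics/d12.png')
E
```

```text
[ 0.44551504 -0.00608588  0.09361648] [ 1.08867844  0.16312522 -2.05419525] 14.9 [1.21807581e-01 9.92552406e-01 1.63130623e-04 1.61483293e-03] 0.062349489835164154
```

View pics/w12.png

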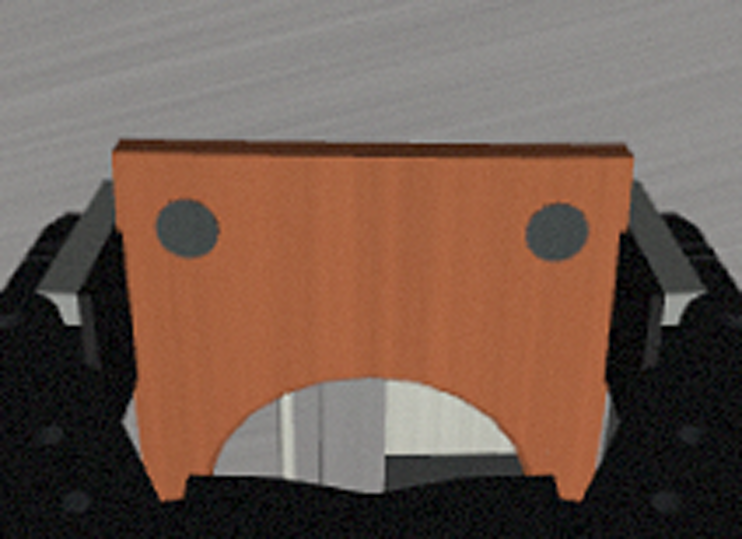

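View pics/d12.png

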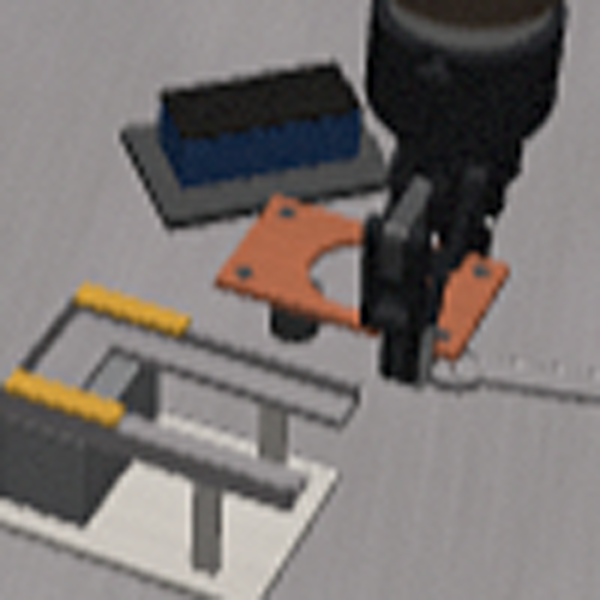

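```bash
python3 - <<'E'
from fit2 import *
o=bot.get_obs(); a=C(3.5,150,180)
yaw=-2*np.arcsin(o['tool_rot'][0]); print('jaw yaw',yaw)
# plate frame in gripper-yaw frame; origin at TCP
th=np.arange(np.pi*.75,np.pi*1.26,.1)
obs=[((-55,-32,5),(114,152)),((-55,32,5),(632,157)),((-23,0,5),(372,378)),((-55,-32,0),(118,139)),((-55,32,0),(628,145))]
# bore edge points at y=-+17: 
obs+=[((-np.sqrt(23**2-15**2),-15,5),(250,412)),((-np.sqrt(23**2-15**2),15,5),(487,412))]
def pts(p,P):
    x,y,dy,z,pit=p
    Q=np.array(P)*1e-3; Q=R.from_euler('ZY',[dy,pit]).apply(Q)+[x,y,z]
    return R.from_euler('z',yaw).apply(Q)+o['eef_pos']
def r(p): return np.concatenate([wproj(pts(p,[P]),o)[0]-a(*u) for P,u in obs])
for fixed in (0,1):
    f=(lambda p:r(p)) if not fixed else (lambda p:r([p[0],p[1],p[2],.0574,0]))
    s=least_squares(f,[.035,0,0,.0574,0]); print(s.x.round(4),s.fun.reshape(-1,2).round(1).tolist())
E
```

```text
jaw yaw -0.2432204923841537
[ 0.0349 -0.0002 -0.0112  0.0567  0.0087] [[-0.9, -0.1], [0.9, 0.1], [-0.5, 0.7], [0.5, -0.4], [-0.6, -0.6], [2.4, -0.1], [-1.7, 0.5]]
[ 0.0348 -0.0002 -0.0112  0.0574  0.    ] [[-1.1, -0.3], [1.0, -0.1], [-0.5, 0.9], [0.4, -0.6], [-0.5, -0.7], [2.3, 0.2], [-1.6, 0.8]]
```

Emit:
send_rows([
  [[2, -3, 4, 0, 5], [5, -6, 5.5, 0, 5], [8, -10, 5.5, 0, 5], [10.5, -12.5, 5.5, 0, 5], [10.5, -12.5, 5.5, 0, 5], [10.5, -12.5, 5.5, 0, 5]],
])

```text
clock: 15.75
eef_pos: [0.549, -0.1297, 0.145]
tool_rot: [0.121, 0.993, 0.0, -0.002]
ft_force: [-0.1, -0.1, -1.5]
grip_width: 0.0628
```

```bash
python3 - <<'E'
from h import *
o=bot.get_obs(); p=o['eef_pos']; print(p,o['ft_force'],o['clock'],o['tool_rot'],o['grip_width'])
d=vision.camera('wrist'); np.save('w13.npy',d); crop(d,20,90,220,290,4-1,'pics/w13.png')
E
```

```text
[ 0.54903121 -0.12968395  0.14499573] [-0.12639209 -0.05674848 -1.45933865] 15.75 [ 1.20927476e-01  9.92659640e-01  4.19271369e-04 -1.79158990e-03] 0.06284918497192608
```

View pics/w13.png

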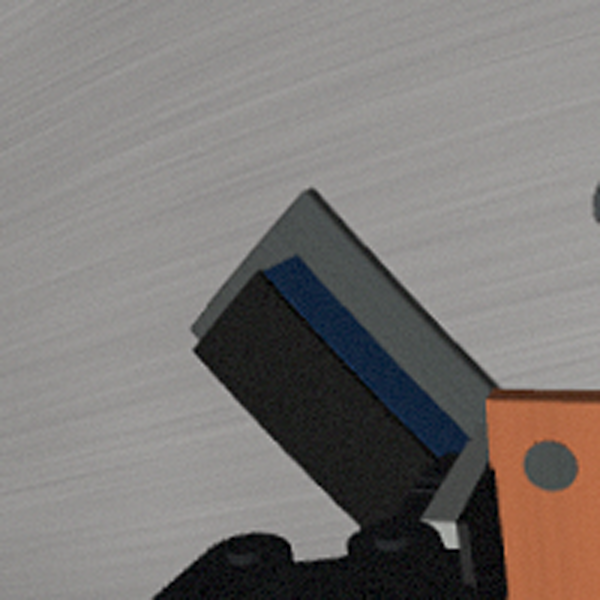

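```bash
python3 - <<'E'
from fit2 import *
o=bot.get_obs(); b=C(3,20,90)
obs=[((-50,-22,45),(194,349)),((-50,22,45),(262,271)),((50,22,45),(439,458)),((-65,42,10),(309,190)),((-50,22,10),(298,257)),((50,22,10),(468,438)),]
r=fitw([('w',P,b(*u)) for P,u in obs],[.5633,-.2749,.49],'block',o)
E
```

```text
block [ 0.562  -0.2788  0.4625]
[[-0.8, -0.4], [-1.5, 0.2], [2.6, 6.9], [-0.9, -0.5], [0.3, -1.8], [0.8, 0.8]]
```

```bash
python3 - <<'E'
from fit2 import *
o=bot.get_obs(); b=C(3,20,90)
obs=[((-50,-22,45),(194,349)),((-50,22,45),(262,271)),((-65,42,10),(309,190)),((-50,22,10),(298,257)),((50,22,10),(468,438)),((-65,-42,10),(192,330))]
r=fitw([('w',P,b(*u)) for P,u in obs],[.5633,-.2749,.49],'block',o)
im=np.load('w13.npy')[90:290,20:220,::-1]; im=cv2.resize(im,None,fx=3,fy=3,interpolation=cv2.INTER_CUBIC)
for pose,col in ((r,(0,255,0)),([.5635,-.2748,.489],(0,0,255))):
  for z,X,Y in ((.045,.05,.022),(.010,.065,.042)):
    q=(wproj(fr(pose,[(-X,-Y,z),(-X,Y,z),(X,Y,z),(X,-Y,z)]),o)-[20,90]+.5)*3-.5
    cv2.polylines(im,[q.astype(int).reshape(-1,1,2)],True,col,1)
cv2.imwrite('pics/w13b.png',im)
E
```

```text
block [ 0.5626 -0.2777  0.4726]
[[0.1, 0.4], [-0.8, 0.6], [-0.5, -0.2], [0.9, -1.4], [2.1, 0.7], [-1.1, -0.6]]
```

View pics/w13b.png

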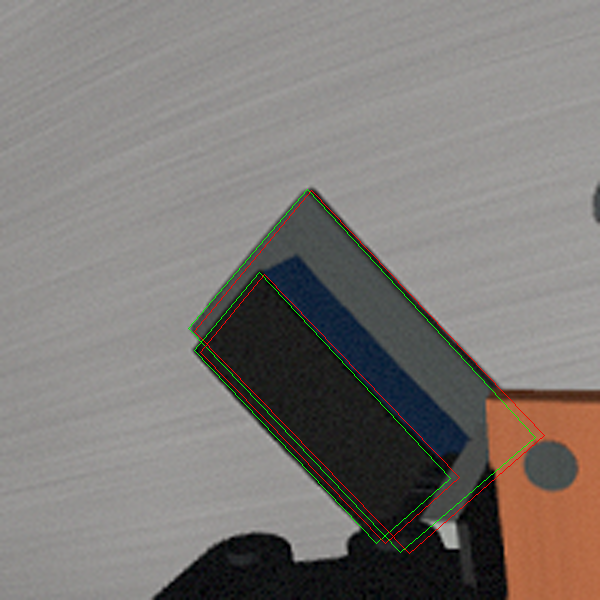

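Emit:
send_rows([
  [[-0.5, -4, 0, 0.18, 5], [-1, -8, 0, 0.36, 5], [-1.3, -12, 0, 0.54, 5], [-1.7, -16.3, -2, 0.725, 5], [-1.7, -16.3, -6, 0.725, 5], [-1.7, -16.3, -10, 0.725, 5], [-1.7, -16.3, -12, 0.725, 5], [-1.7, -16.3, -12, 0.725, 5], [-1.7, -16.3, -12, 0.725, 5]],
])

```text
clock: 16.92
eef_pos: [0.5337, -0.2932, 0.028]
tool_rot: [-0.239, 0.971, -0.001, 0.001]
ft_force: [0.1, -0.3, -1.0]
grip_width: 0.0625
```

```bash
python3 - <<'E'
from h import *
o=bot.get_obs(); p=o['eef_pos']; print(p,o['ft_force'],o['clock'],o['tool_rot'],-2*np.arcsin(o['tool_rot'][0]),o['grip_width'])
d=vision.camera('wrist'); np.save('w14.npy',d);np.save('o14.npy',o,allow_pickle=True); crop(d,110,110,400,350,2.7,'pics/w14.png')
d=vision.camera('side'); crop(d,220,70,340,190,5,'pics/d14.png')
d=vision.camera('scene'); crop(d,70,170,190,290,5,'pics/s14.png')
E
```

```text
[ 0.53374147 -0.29315657  0.02801388] [ 0.05846391 -0.26714754 -1.0460379 ] 16.925 [-2.39214861e-01  9.70966327e-01 -5.34471517e-04  5.97308708e-04] 0.48311430878006356 0.06248951319551872
```

View pics/w14.png

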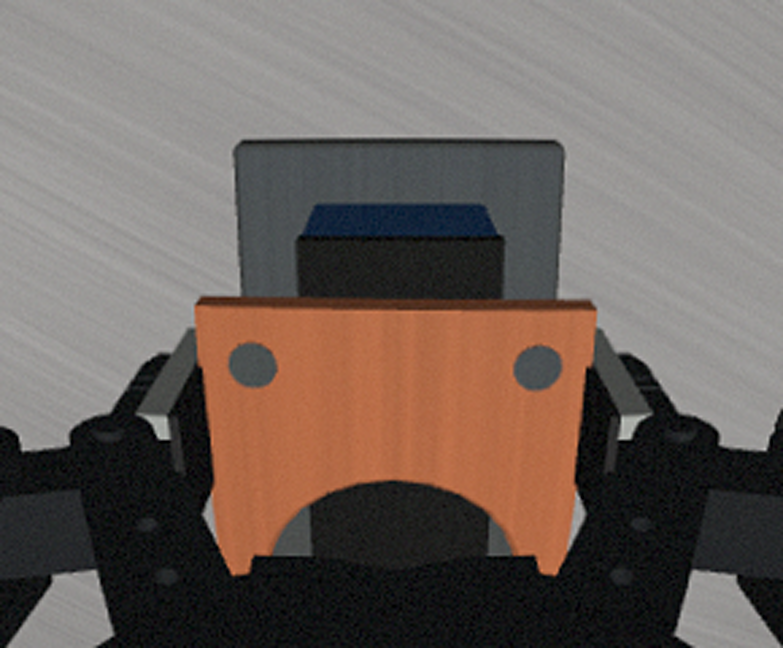

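View pics/d14.png

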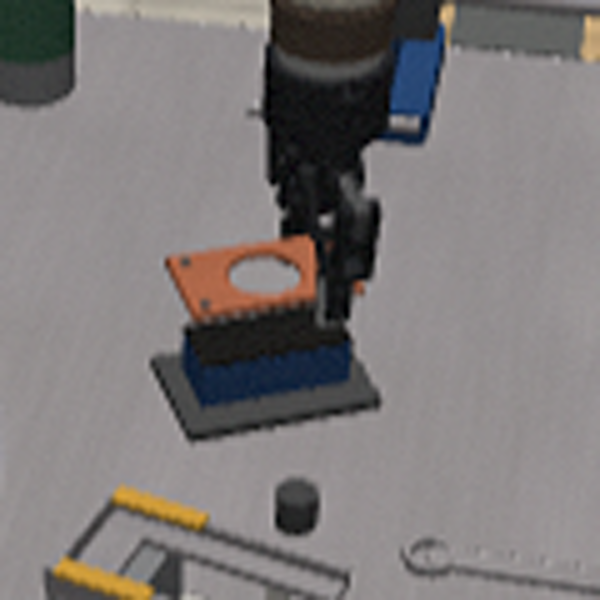

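View pics/s14.png

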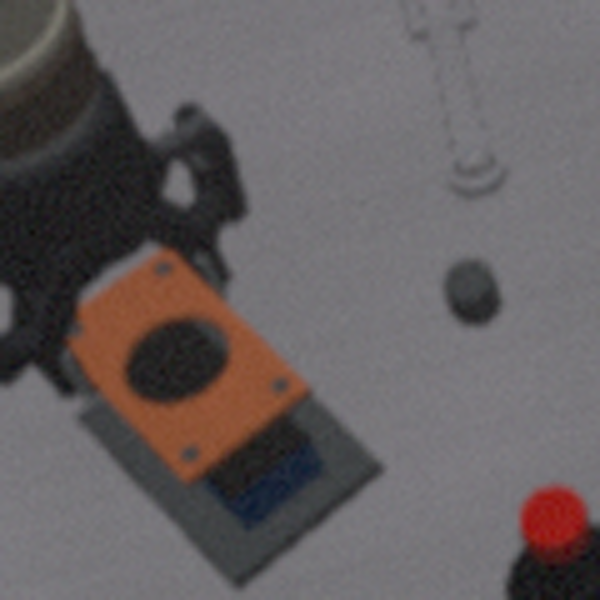

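```bash
cat > rel.py <<'E'
from fit2 import *
def plate_fit(o,a,obs,z=.0572):
    yaw=-2*np.arcsin(o['tool_rot'][0])
    def pts(p,P):
        Q=R.from_euler('Z',p[2]).apply(np.array(P)*1e-3)+[p[0],p[1],z]
        return R.from_euler('z',yaw).apply(Q)+o['eef_pos']
    f=lambda p:np.concatenate([wproj(pts(p,[P]),o)[0]-a(*u) for P,u in obs])
    s=least_squares(f,[.035,0,0]); c=pts(s.x,[(0,0,0)])[0]
    print('plate in tool',s.x.round(4),'world',c.round(4),'yaw',(yaw+s.x[2]).round(4),s.fun.reshape(-1,2).round(1).tolist()); return [c[0],c[1],yaw+s.x[2]]
E
python3 - <<'E'
from rel import *
o=np.load('o14.npy',allow_pickle=True).item(); a=C(2.7,110,110)
obs=[((-50,-22,45),(298,237)),((-50,22,45),(503,237)),((-65,-42,10),(236,144)),((-65,42,10),(563,143))]
b=fitw([('w',P,a(*u)) for P,u in obs],[.563,-.277,.48],'block',o)
p=plate_fit(o,a,[((-55,-32,5),(196,308)),((-55,32,5),(596,309)),((-55,-32,0),(199,297)),((-55,32,0),(594,302)),((-23,0,5),(394,481))])
c,s=np.cos(b[2]),np.sin(b[2]); d=np.array(p[:2])-b[:2]; print('rel',c*d[0]+s*d[1],-s*d[0]+c*d[1],p[2]-b[2])
E
```

```text
block [ 0.561  -0.278   0.4865]
[[-0.8, 0.6], [0.8, 0.4], [-1.5, -0.6], [1.4, -0.5]]
plate in tool [ 0.0348 -0.0008 -0.0078] world [ 0.5649 -0.2777  0.0852] yaw 0.4753 [[-0.8, -0.3], [0.9, 0.6], [0.7, -0.2], [-1.0, -0.9], [0.2, 1.0]]
rel 0.003585332302159979 -0.0015738456671523992 -0.011194401756827288
```

Emit:
send_rows([
  [[-0.3, 0, 0, 0.01, 5], [-0.3, 0, -1.5, 0.01, 5], [-0.3, 0, -3, 0.01, 5], [-0.3, 0, -3.6, 0.01, 5], [-0.3, 0, -3.8, 0.01, 5], [-0.3, 0, -3.8, 0.01, 5]],
])

```text
clock: 17.82
eef_pos: [0.5302, -0.2935, -0.0113]
tool_rot: [-0.244, 0.97, -0.0, 0.0]
ft_force: [0.2, -0.2, -1.6]
grip_width: 0.0625
```

```bash
python3 - <<'E'
from h import *
o=bot.get_obs(); p=o['eef_pos']; print(p,o['ft_force'],o['clock'],o['tool_rot'],-2*np.arcsin(o['tool_rot'][0]),o['grip_width'])
d=vision.camera('wrist'); np.save('w15.npy',d);np.save('o15.npy',o,allow_pickle=True); crop(d,110,110,400,350,2.7,'pics/w15.png')
d=vision.camera('side'); crop(d,220,70,340,190,5,'pics/d15.png')
E
```

```text
[ 0.53017094 -0.29352576 -0.01126826] [ 0.17372672 -0.20645598 -1.5850617 ] 17.825 [-2.43627231e-01  9.69868939e-01 -5.35434705e-05  1.02521150e-04] 0.4922080459082822 0.062480491303226214
```

View pics/w15.png

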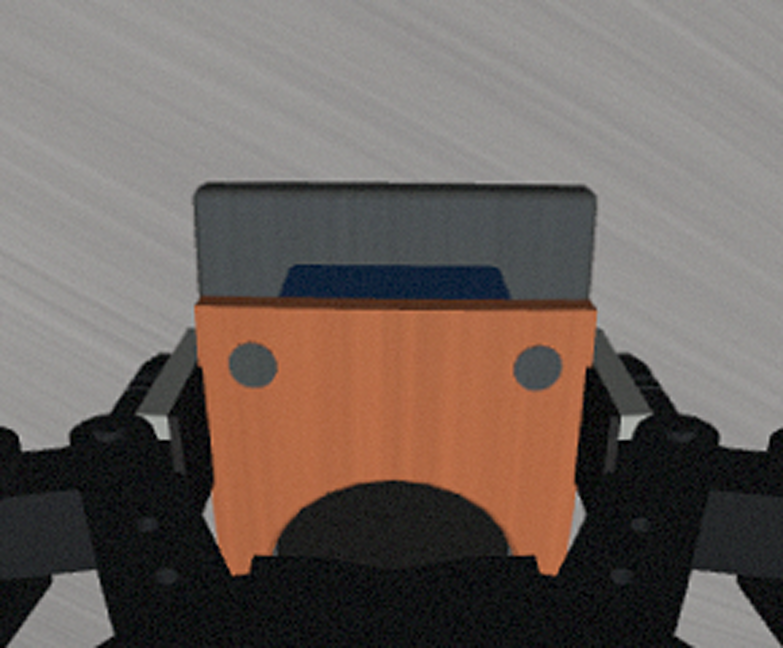

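View pics/d15.png

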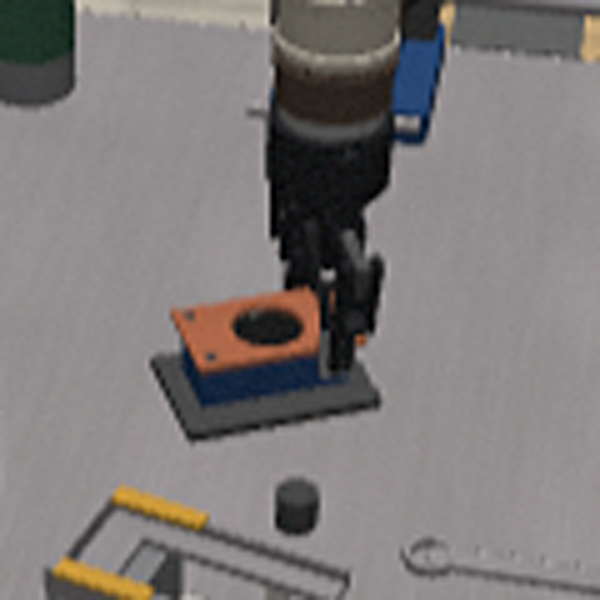

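```bash
python3 - <<'E'
from rel import *
o=np.load('o15.npy',allow_pickle=True).item(); a=C(2.7,110,110)
obs=[((-50,-22,10),(291,265)),((-50,22,10),(499,266)),((-65,-42,10),(195,187)),((-65,42,10),(597,188))]
b=fitw([('w',P,a(*u)) for P,u in obs],[.563,-.277,.48],'block',o)
p=plate_fit(o,a,[((-55,-32,5),(196,308)),((-55,32,5),(596,309)),((-55,-32,0),(199,297)),((-55,32,0),(594,302)),((-23,0,5),(394,481))])
c,s=np.cos(b[2]),np.sin(b[2]); d=np.array(p[:2])-b[:2]; print('rel',c*d[0]+s*d[1],-s*d[0]+c*d[1],p[2]-b[2])
E
```

```text
block [ 0.5614 -0.2776  0.4887]
[[-0.8, -1.3], [1.0, -1.3], [-1.6, 1.4], [1.3, 1.7]]
plate in tool [ 0.0348 -0.0009 -0.0083] world [ 0.5613 -0.2778  0.0459] yaw 0.484 [[-0.8, -0.3], [0.9, 0.6], [0.7, -0.2], [-1.0, -0.9], [0.2, 1.0]]
rel -0.0002316393059020456 -0.00016442579439025236 -0.004743030041181484
```

Emit:
send_rows([
  [[0, 0, -0.1, 0, 5], [0, 0, -0.15, 0, 5], [0, 0, -0.15, 0, 6.6], [0, 0, -0.15, 0, 7.2], [0, 0, -0.15, 0, 8.5], [0, 0, -0.15, 0, 8.5], [0, 0, -0.15, 0, 8.5], [0, 0, 2, 0, 8.5], [0, 0, 6, 0, 8.5], [0, 0, 11, 0, 8.5], [2, 1, 15, 0, 8.5], [2, 1, 15, 0, 8.5]],
])

```text
clock: 19.42
eef_pos: [0.5537, -0.2843, 0.1434]
tool_rot: [-0.244, 0.97, -0.003, 0.004]
ft_force: [0.2, 0.0, -0.7]
grip_width: 0.0847
```

```bash
python3 - <<'E'
from h import *
o=bot.get_obs(); p=o['eef_pos']; print(p,o['ft_force'],o['clock'],o['tool_rot'],-2*np.arcsin(o['tool_rot'][0]),o['grip_width'])
d=vision.camera('wrist'); np.save('w16.npy',d);np.save('o16.npy',o,allow_pickle=True); crop(d,110,110,400,350,2.7,'pics/w16.png')
E
```

```text
[ 0.55373693 -0.28427902  0.1434492 ] [ 0.23337617  0.00587747 -0.66581392] 19.425 [-0.24429435  0.96968925 -0.00305762  0.00369811] 0.4935838569536786 0.08470948520690778
```

View pics/w16.png

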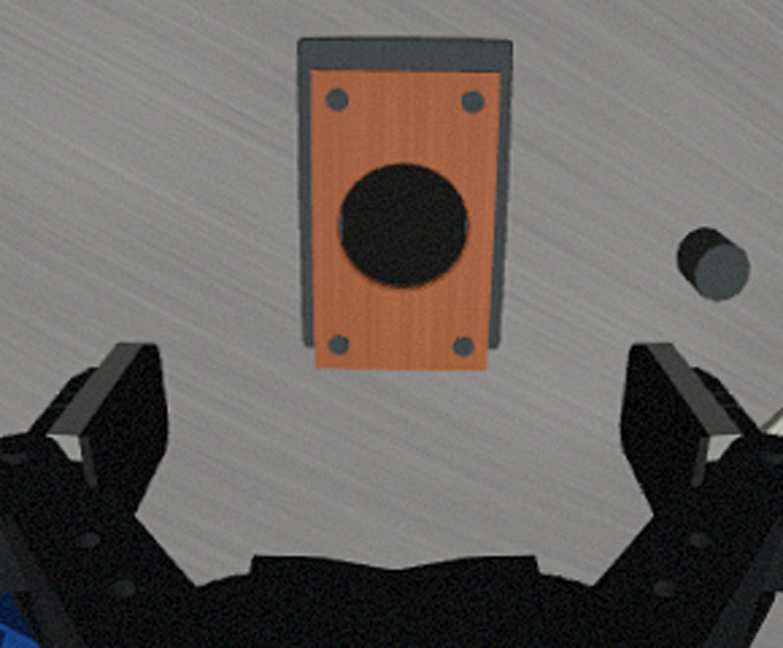

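```bash
python3 - <<'E'
from rel import *
o=np.load('o16.npy',allow_pickle=True).item(); a=C(2.7,110,110)
W=lambda L:[('w',P,a(*u)) for P,u in L]
b=fitw(W([((-65,-42,10),(298,40)),((-65,42,10),(512,41)),((65,-42,10),(304,347)),((65,42,10),(498,349))]),[.563,-.277,.48],'block',o)
p=fitw(W([((-55,-32,50),(310,70)),((-55,32,50),(500,72)),((55,-32,50),(316,369)),((55,32,50),(488,370)),((0,0,50),(403,226))]),[.563,-.277,.48],'plate',o)
c,s=np.cos(b[2]),np.sin(b[2]); d=np.array(p[:2])-b[:2]; print('rel',c*d[0]+s*d[1],-s*d[0]+c*d[1],p[2]-b[2])
E
```

```text
block [ 0.5616 -0.2779  0.4856]
[[-0.6, -0.8], [0.5, -0.3], [-0.5, 0.8], [0.6, 0.8]]
plate [ 0.5612 -0.2782  0.4875]
[[0.1, 0.0], [-0.2, -0.1], [0.2, -0.3], [-0.3, -0.2], [0.2, 0.5]]
rel -0.00044258682089176973 -9.266913521002891e-06 0.0019226449561516867
```

Emit:
send_rows([
  [[0, 5, 3, -0.04, 8.5], [0, 11, 4, -0.08, 8.5], [0, 17, 4, -0.12, 8.5], [0, 23, 4, -0.16, 8.5], [0, 29, 4, -0.2, 8.5], [0, 35, 4, -0.24, 8.5], [1, 41, 4, -0.28, 8.5], [2, 47, 4, -0.32, 8.5], [3, 53, 4, -0.34, 8.5], [4, 58, 4, -0.34, 8.5], [4.5, 60.2, 4, -0.34, 8.5], [4.5, 60.2, 4, -0.34, 8.5]],
])

```text
clock: 20.98
eef_pos: [0.5938, 0.3196, 0.1757]
tool_rot: [-0.077, 0.997, -0.001, -0.002]
ft_force: [-0.3, -0.5, -0.5]
grip_width: 0.0848
```

```bash
python3 - <<'E'
from h import *
o=bot.get_obs(); p=o['eef_pos']; print(p,o['ft_force'],o['clock'],o['tool_rot'],-2*np.arcsin(o['tool_rot'][0]),o['grip_width'])
d=vision.camera('wrist'); np.save('w17.npy',d);np.save('o17.npy',o,allow_pickle=True); crop(d,110,20,400,260,2.7,'pics/w17.png')
E
```

```text
[0.59376797 0.31956215 0.17572015] [-0.34993517 -0.49803029 -0.45891382] 20.975 [-7.73181248e-02  9.97003970e-01 -9.71415337e-04 -2.01214615e-03] 0.15479073715849362 0.08482631398069095
```

View pics/w17.png

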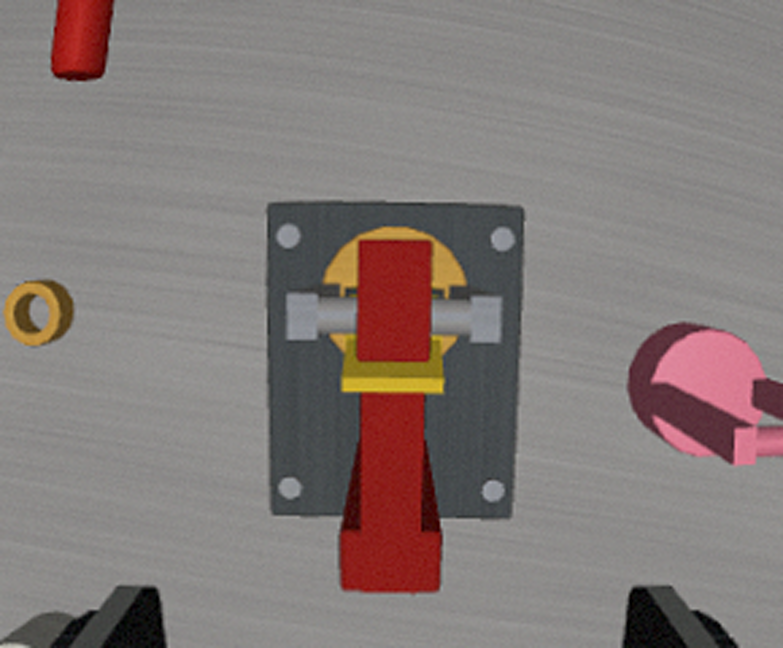

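```bash
python3 - <<'E'
from rel import *
o=np.load('o17.npy',allow_pickle=True).item(); a=C(2.7,110,20)
W=lambda L:[('w',P,a(*u)) for P,u in L]
B=W([((-60,-55,10),(268,204)),((-60,55,10),(523,208)),((80,-55,10),(272,515)),((80,55,10),(511,518))])
N=W([((-40,-9,160),(358,240)),((-40,9,160),(431,239)),((-10,-9,160),(358,361)),((-10,9,160),(431,360))])
U=W([((-6,-28,145),(286,294)),((-6,28,145),(502,296)),((6,-28,145),(286,340)),((6,28,145),(502,343))])
x0=[.5655,.314,.154]
fitw(B,x0,'base',o); fitw(N,x0,'nose',o); h=fitw(B+N,x0,'hook',o); u=fitw(U,[.545,.311,.154],'bail',o)
print('seat from hook',fr(h,[(-.02,0,0)]), 'jaw yaw',-2*np.arcsin(o['tool_rot'][0]))
E
```

```text
base [0.5651 0.3143 0.142 ]
[[-0.6, -0.5], [0.7, -0.7], [-0.5, 0.7], [0.4, 0.8]]
nose [0.5647 0.3148 0.1588]
[[-0.5, -0.6], [0.3, -0.3], [-0.1, 0.3], [0.2, 0.6]]
hook [0.5648 0.3144 0.1438]
[[-0.5, -0.7], [0.7, -1.1], [-0.3, 0.5], [0.7, 0.5], [-0.2, -0.7], [0.6, 0.0], [-0.5, 0.2], [-0.1, 0.9]]
bail [0.5452 0.3115 0.1443]
[[0.3, 0.1], [-0.1, 0.3], [0.4, -0.1], [-0.6, -0.3]]
seat from hook [[0.54499386 0.31153987 0.        ]] jaw yaw 0.15479073715849362
```

Emit:
send_rows([
  [[-2.5, -0.4, 0, -0.01, 8.5], [-4.85, -0.8, 0, -0.01, 8.5], [-4.85, -0.8, -3, -0.01, 8.5], [-4.85, -0.8, -6, -0.01, 8.5], [-4.85, -0.8, -8.5, -0.01, 8.5], [-4.85, -0.8, -9.7, -0.01, 8.5], [-4.85, -0.8, -9.7, -0.01, 8.5]],
])

```text
clock: 21.9
eef_pos: [0.5458, 0.309, 0.081]
tool_rot: [-0.07, 0.998, -0.001, -0.001]
ft_force: [-0.9, -0.4, 0.7]
grip_width: 0.0847
```

```bash
python3 - <<'E'
from h import *
o=bot.get_obs(); p=o['eef_pos']; print(p,o['ft_force'],o['clock'],o['tool_rot'],-2*np.arcsin(o['tool_rot'][0]),o['grip_width'])
d=vision.camera('wrist'); crop(d,110,130,400,370,2.7,'pics/w18.png')
d=vision.camera('side'); crop(d,170,190,290,330,4,'pics/d18.png')
E
```

```text
[0.545844   0.30901245 0.0809504 ] [-0.92789792 -0.37693459  0.73777818] 21.9 [-7.03485146e-02  9.97521701e-01 -6.08411724e-04 -1.08250251e-03] 0.14081333799207382 0.08469692976136445
```

View pics/w18.png

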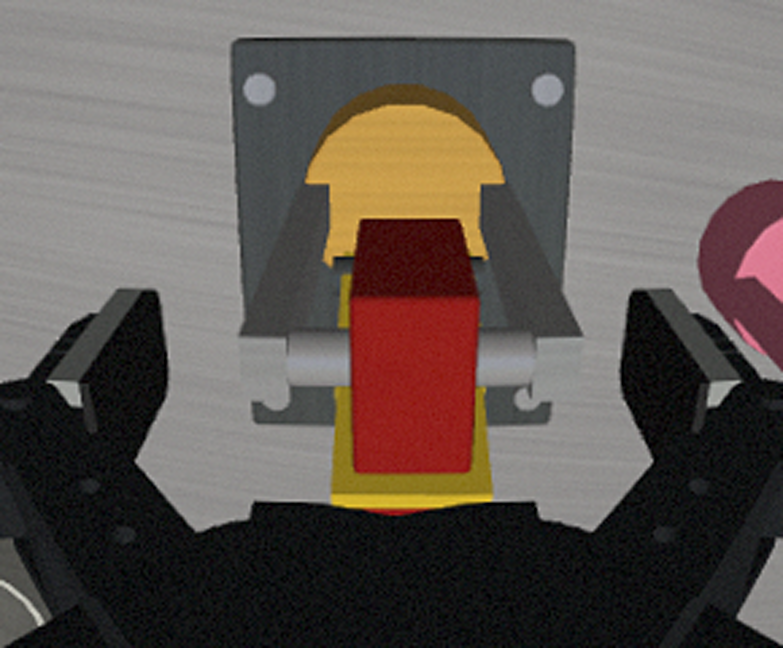

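View pics/d18.png

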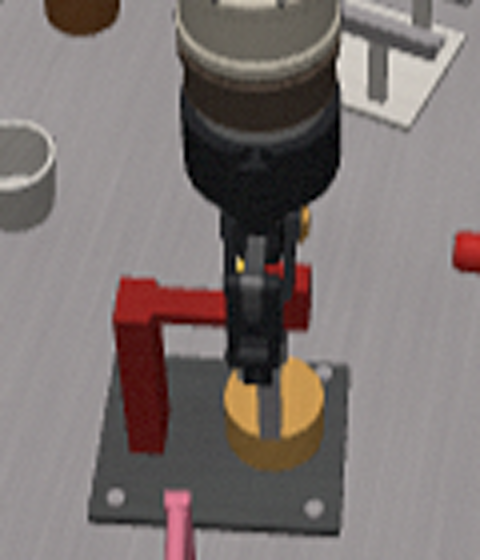

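Emit:
send_rows([
  [[-0.05, 0.28, -0.2, 0, 8.5], [-0.05, 0.28, -0.2, 0, 4.5], [-0.05, 0.28, -0.2, 0, 4.5], [-0.05, 0.28, -0.2, 0, 4.5], [-0.05, 0.28, -0.2, 0, 4.5], [-0.05, 0.28, -0.2, 0, 4.5], [-0.05, 0.28, -0.2, 0, 4.5]],
])

```text
clock: 22.88
eef_pos: [0.5463, 0.3135, 0.0807]
tool_rot: [-0.071, 0.997, 0.0, 0.001]
ft_force: [-1.4, -0.9, 5.2]
grip_width: 0.0548
```

```bash
python3 - <<'E'
from h import *
o=bot.get_obs(); p=o['eef_pos']; print(p,o['ft_force'],o['clock'],o['tool_rot'],-2*np.arcsin(o['tool_rot'][0]),o['grip_width'])
d=vision.camera('wrist'); crop(d,110,130,400,370,2.7,'pics/w19.png')
d=vision.camera('side'); crop(d,170,190,290,330,4,'pics/d19.png')
E
```

```text
[0.54630872 0.31347987 0.08068138] [-1.37094473 -0.92110762  5.16105264] 22.875 [-7.10497212e-02  9.97472601e-01  2.23125744e-04  5.45176023e-04] 0.14221926932864423 0.05480160873257905
```

View pics/w19.png

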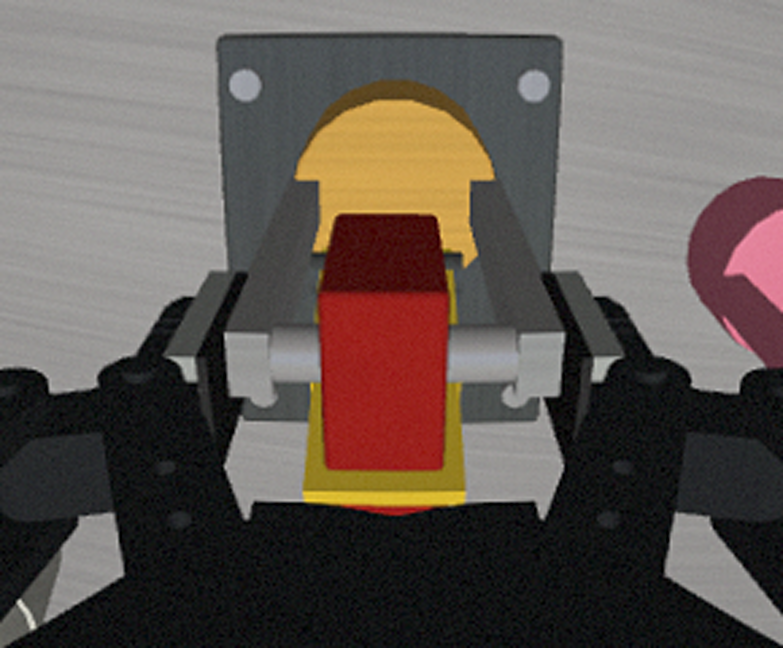

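View pics/d19.png

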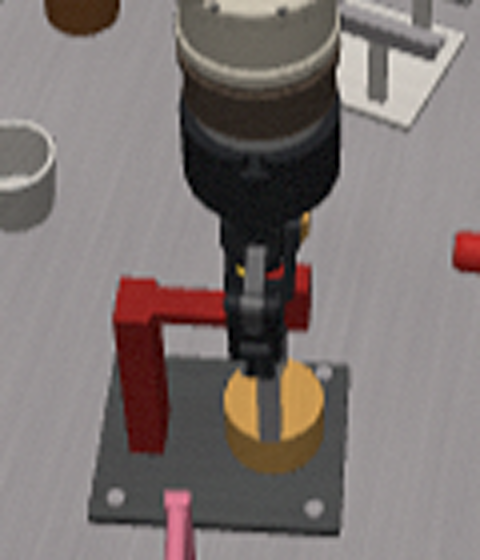

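Emit:
send_rows([
  [[0, 0, 0.1, 0, 4.5], [0.4, 0.06, 0.1, 0, 4.5], [0.8, 0.115, 0.1, 0, 4.5], [1.2, 0.17, 0.1, 0, 4.5], [1.6, 0.23, 0.1, 0, 4.5], [2.0, 0.29, 0.1, 0, 4.5], [2.35, 0.34, 0.1, 0, 4.5], [2.35, 0.34, 0.1, 0, 4.5]],
])

```text
clock: 23.98
eef_pos: [0.5652, 0.3165, 0.0807]
tool_rot: [-0.072, 0.997, -0.0, -0.004]
ft_force: [-11.2, -1.6, 8.9]
grip_width: 0.0549
```

```bash
python3 - <<'E'
from h import *
o=bot.get_obs(); p=o['eef_pos']; print(p,o['ft_force'],o['clock'],o['tool_rot'],-2*np.arcsin(o['tool_rot'][0]),o['grip_width'])
d=vision.camera('wrist'); crop(d,110,130,400,370,2.7,'pics/w20.png')
d=vision.camera('side'); crop(d,170,190,290,330,4,'pics/d20.png')
E
```

```text
[0.56521591 0.31647911 0.08065463] [-11.24655598  -1.56782269   8.87791344] 23.975 [-7.16560012e-02  9.97421028e-01 -2.12206277e-04 -4.08243275e-03] 0.14343492779855804 0.05489910516051558
```

View pics/w20.png

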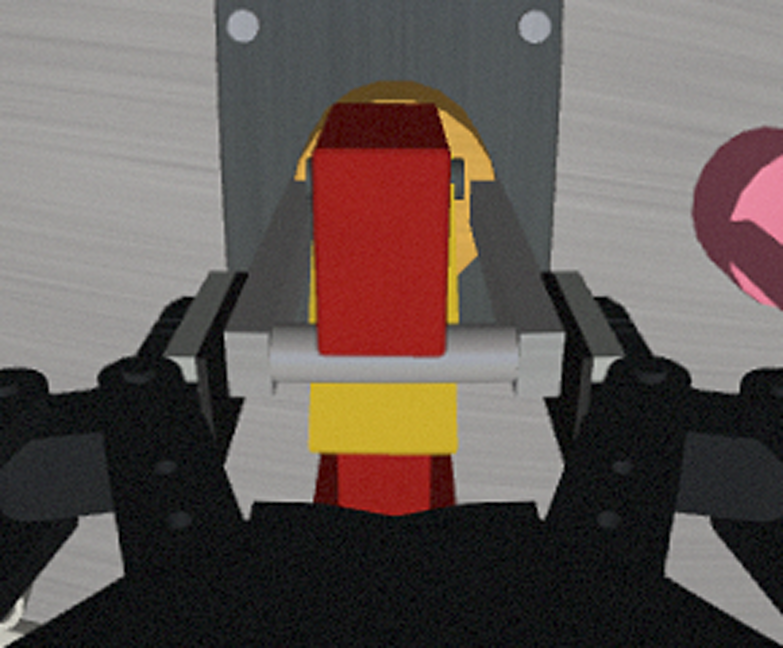

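View pics/d20.png

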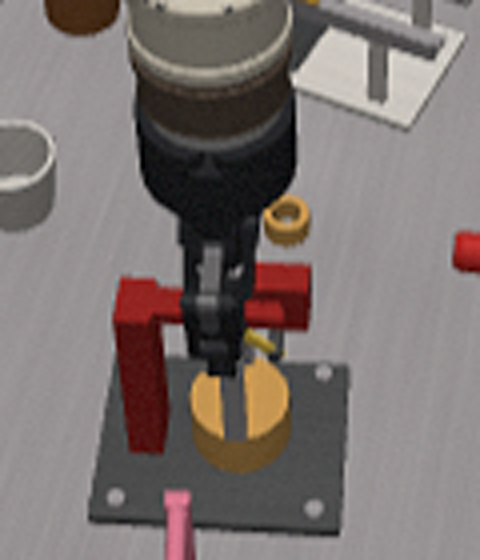

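Emit:
send_rows([
  [[0.2, 0.03, 0, 0, 4.5], [0.4, 0.06, 0, 0, 4.5], [0.45, 0.065, 0, 0, 4.5], [0.45, 0.065, 0, 0, 4.5]],
])

```text
clock: 24.58
eef_pos: [0.5694, 0.3171, 0.0806]
tool_rot: [-0.072, 0.997, -0.0, -0.004]
ft_force: [-12.4, -1.0, 9.3]
grip_width: 0.0548
```

Emit:
send_rows([
  [[0, 0, 0.5, 0, 4.5], [0, 0, 1.0, 0, 4.5], [-0.1, -0.01, 1.6, 0, 4.5], [-0.2, -0.03, 2.2, 0, 4.5], [-0.2, -0.03, 2.8, 0, 4.5], [-0.2, -0.03, 3.4, 0, 4.5], [-0.2, -0.03, 3.8, 0, 4.5], [-0.2, -0.03, 3.8, 0, 4.5]],
])

```text
clock: 25.58
eef_pos: [0.5725, 0.3173, 0.1194]
tool_rot: [-0.071, 0.997, 0.0, 0.001]
ft_force: [-0.2, 0.5, -5.1]
grip_width: 0.0545
```

```bash
python3 - <<'E'
from h import *
o=bot.get_obs(); p=o['eef_pos']; print(p,o['ft_force'],o['clock'],o['tool_rot'],-2*np.arcsin(o['tool_rot'][0]),o['grip_width'])
d=vision.camera('wrist'); crop(d,110,130,400,370,2.7,'pics/w21.png')
d=vision.camera('side'); crop(d,170,190,290,330,4,'pics/d21.png')
E
```

```text
[0.57245046 0.3172652  0.11939012] [-0.16830991  0.48090969 -5.08797379] 25.575 [-7.10141360e-02  9.97475105e-01  2.37227797e-04  5.91921062e-04] 0.14214791869067622 0.05451527537441649
```

View pics/w21.png

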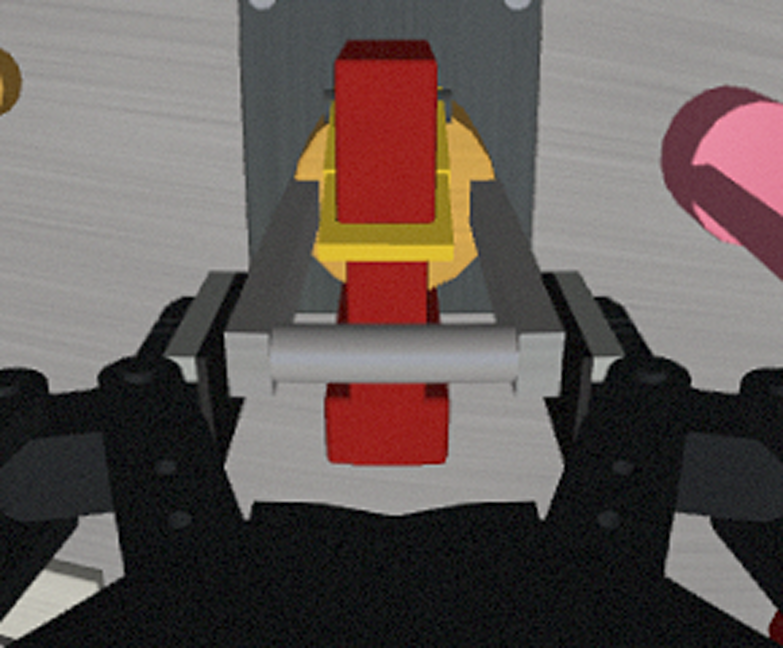

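View pics/d21.png

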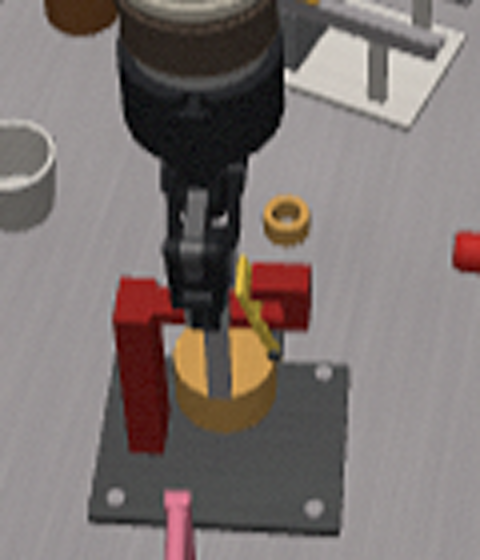

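Emit:
send_rows([
  [[-1, -0.14, 0, 0, 4.5], [-2.3, -0.33, 0, 0, 4.5], [-3.6, -0.52, 0, 0, 4.5], [-5, -0.72, 0, 0, 4.5], [-6.4, -0.92, 0, 0, 4.5], [-7.8, -1.13, 0, 0, 4.5], [-9.2, -1.33, 0, 0, 4.5], [-10.2, -1.47, 0, 0, 4.5], [-10.2, -1.47, 0, 0, 4.5]],
])

```text
clock: 26.8
eef_pos: [0.469, 0.3022, 0.1189]
tool_rot: [-0.071, 0.997, -0.0, -0.0]
ft_force: [-0.1, 0.1, -6.2]
grip_width: 0.0546
```

```bash
python3 - <<'E'
from h import *
o=bot.get_obs(); p=o['eef_pos']; print(p,o['ft_force'],o['clock'],o['tool_rot'],-2*np.arcsin(o['tool_rot'][0]),o['grip_width'])
d=vision.camera('side'); crop(d,170,190,310,330,4,'pics/d22.png')
E
```

```text
[0.46903752 0.30222777 0.11894983] [-0.14364992  0.09088622 -6.23392631] 26.8 [-7.13835445e-02  9.97448924e-01 -9.58725708e-05 -1.56336086e-04] 0.14288861538466158 0.05457307817274889
```

View pics/d22.png

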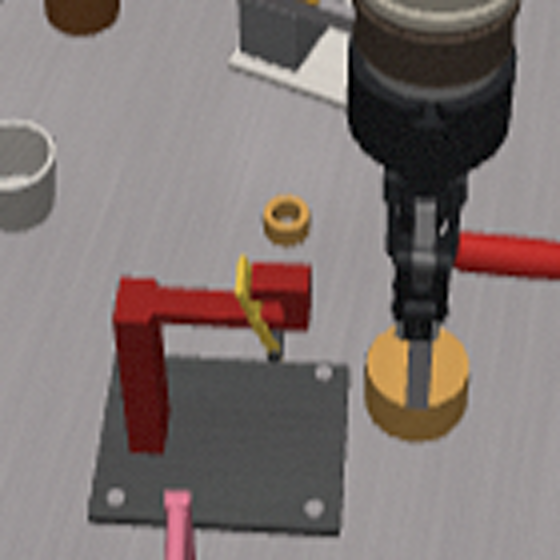

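```bash
python3 - <<'E'
from rel import *
im=cv2.imread('pics/w21.png'); 
class O(dict): pass
o={'eef_pos':np.array([.57245,.31727,.11939]),'tool_rot':np.array([-7.10141360e-02,9.97475105e-01,2.37e-04,5.9e-04])}
a=C(2.7,110,130); yaw=-2*np.arcsin(o['tool_rot'][0])
obs=[((-6,-28,5),(224,333)),((-6,28,5),(562,333)),((6,-28,5),(229,396)),((6,28,5),(560,396))]
def f(p): return np.concatenate([wproj(R.from_euler('z',yaw).apply(R.from_euler('ZY',[p[2],0]).apply(np.array(P)*1e-3)+[p[0],p[1],p[3]])+o['eef_pos'],o)[0]-a(*u) for P,u in obs])
s=least_squares(f,[0,0,0,.059]); print(s.x.round(4),s.fun.round(1))
E
```

```text
[ 0.0001 -0.0004  0.0017  0.0566] [-0.2  0.2  0.7  0.1  0.2 -0.1 -0.7 -0.2]
```

Emit:
send_rows([
  [[0, 0, 2.5, 0, 4.5], [0.5, -3, 5, 0.03, 4.5], [1, -7, 6, 0.06, 4.5], [1.8, -11, 6, 0.1, 4.5], [2.5, -15.5, 6, 0.13, 4.5], [3.2, -20, 6, 0.16, 4.5], [4, -24.5, 6, 0.19, 4.5], [4.7, -29, 6, 0.22, 4.5], [5.4, -33.5, 6, 0.25, 4.5], [6.1, -38, 6, 0.28, 4.5], [6.8, -42, 6, 0.3, 4.5], [7.2, -44, 6, 0.31, 4.5]],
])

```text
clock: 28.35
eef_pos: [0.5428, -0.1405, 0.1788]
tool_rot: [-0.223, 0.975, -0.001, 0.0]
ft_force: [1.3, 1.2, -6.0]
grip_width: 0.0548
```

Emit:
send_rows([
  [[0.5, -4, 0, 0.01, 4.5], [1, -8, 0, 0.02, 4.5], [1.5, -11.5, 0, 0.03, 4.5], [1.9, -13.2, 0, 0.035, 4.5], [2, -13.8, 0, 0.035, 4.5], [2, -13.8, 0, 0.035, 4.5], [2, -13.8, 0, 0.035, 4.5]],
])

```text
clock: 29.22
eef_pos: [0.562, -0.2743, 0.1789]
tool_rot: [-0.242, 0.97, 0.0, -0.0]
ft_force: [-0.1, -0.3, -6.2]
grip_width: 0.0547
```

```bash
python3 - <<'E'
from h import *
o=bot.get_obs(); p=o['eef_pos']; print(p,o['ft_force'],o['clock'],o['tool_rot'],-2*np.arcsin(o['tool_rot'][0]),o['grip_width'])
np.save('o23.npy',o,allow_pickle=True)
d=vision.camera('wrist'); crop(d,110,90,400,330,2.7,'pics/w23.png')
d=vision.camera('side'); crop(d,200,40,340,180,5,'pics/d23.png')
E
```

```text
[ 0.56203755 -0.27430348  0.17885447] [-0.12097458 -0.26965254 -6.24717983] 29.225 [-2.41874724e-01  9.70307416e-01  3.67200839e-04 -2.20298805e-05] 0.48859496067587327 0.054693271865307334
```

View pics/w23.png

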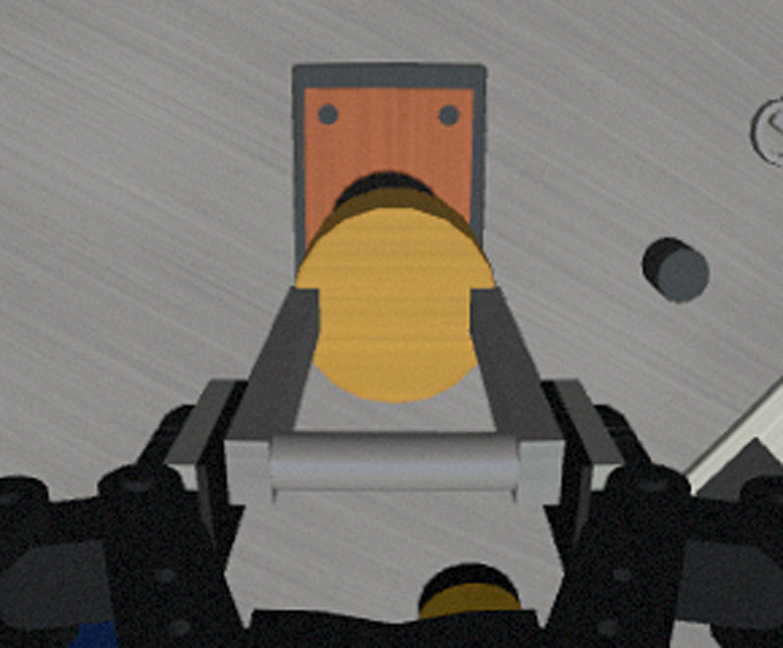

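View pics/d23.png

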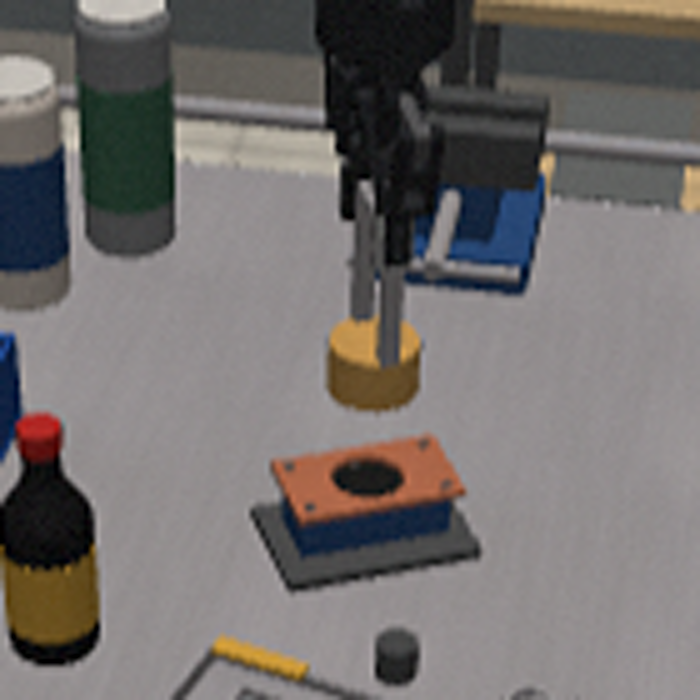

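```bash
python3 - <<'E'
from rel import *
o=np.load('o23.npy',allow_pickle=True).item(); a=C(2.7,110,90)
W=lambda L:[('w',P,a(*u)) for P,u in L]
yaw=-2*np.arcsin(o['tool_rot'][0])
fitw(W([((-55,-32,50),(304,88)),((-55,32,50),(474,88)),((-23,0,50),(388,171))]),[.563,-.277,.48],'plate',o)
z=o['eef_pos'][2]-.026
q=np.array([R.from_euler('z',-yaw).apply(wray(a(*u),o,z)-o['eef_pos']) for u in [(394,207),(394,403),(296,286),(494,286)]]); print(q.round(4), q[:2].mean(0).round(4),q[2:].mean(0).round(4))
E
```

```text
plate [ 0.5611 -0.2781  0.4855]
[[0.2, -0.0], [-0.4, 0.2], [0.2, -0.2]]
[[-0.0293 -0.0008 -0.026 ]
 [ 0.0255 -0.0007 -0.026 ]
 [-0.0082 -0.0268 -0.026 ]
 [-0.0082  0.0258 -0.026 ]] [-0.0019 -0.0008 -0.026 ] [-0.0082 -0.0005 -0.026 ]
```

Emit:
send_rows([
  [[0, -0.3, -1, 0, 4.5], [0, -0.3, -3, 0, 4.5], [0, -0.3, -5, 0, 4.5], [0, -0.3, -6, 0, 4.5], [0, -0.3, -6.3, 0, 4.5], [0, -0.3, -6.3, 0, 4.5]],
])

```text
clock: 30.08
eef_pos: [0.5623, -0.2787, 0.1162]
tool_rot: [-0.241, 0.97, -0.0, 0.0]
ft_force: [0.1, -0.0, -6.0]
grip_width: 0.055
```

Emit:
send_rows([
  [[0, 0, -0.1, 0, 4.5], [0, 0, -0.2, 0, 4.5], [0, 0, -0.2, 0, 4.5]],
])

```text
clock: 30.45
eef_pos: [0.5621, -0.2786, 0.114]
tool_rot: [-0.241, 0.97, -0.0, 0.0]
ft_force: [0.2, -0.8, -5.3]
grip_width: 0.0547
```

Emit:
send_rows([
  [[0, 0.12, 0, 0, 4.5], [0, 0.12, -0.1, 0, 4.5], [0, 0.12, -0.1, 0, 4.5]],
])

```text
clock: 30.82
eef_pos: [0.5619, -0.2774, 0.1126]
tool_rot: [-0.241, 0.97, 0.0, -0.0]
ft_force: [-0.3, -0.1, -6.3]
grip_width: 0.0547
```

```bash
python3 - <<'E'
from h import *
o=bot.get_obs(); p=o['eef_pos']; print(p,o['ft_force'],o['clock'],-2*np.arcsin(o['tool_rot'][0]))
np.save('o24.npy',o,allow_pickle=True)
d=vision.camera('wrist'); crop(d,110,90,400,330,2.7,'pics/w24.png')
d=vision.camera('side'); crop(d,220,60,320,160,7,'pics/d24.png')
E
```

```text
[ 0.56189804 -0.27735955  0.11264575] [-0.27256871 -0.12135026 -6.28421711] 30.825 0.4872291338091472
```

View pics/w24.png

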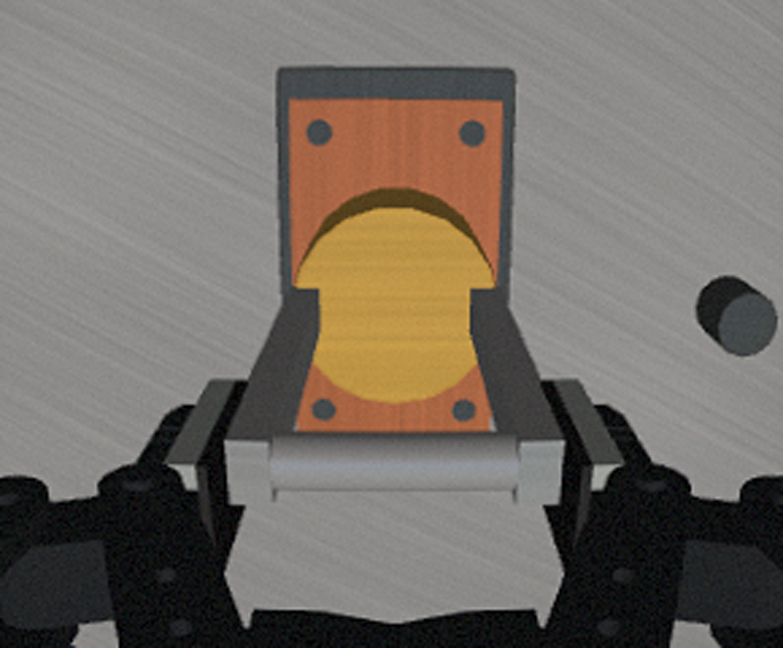

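View pics/d24.png

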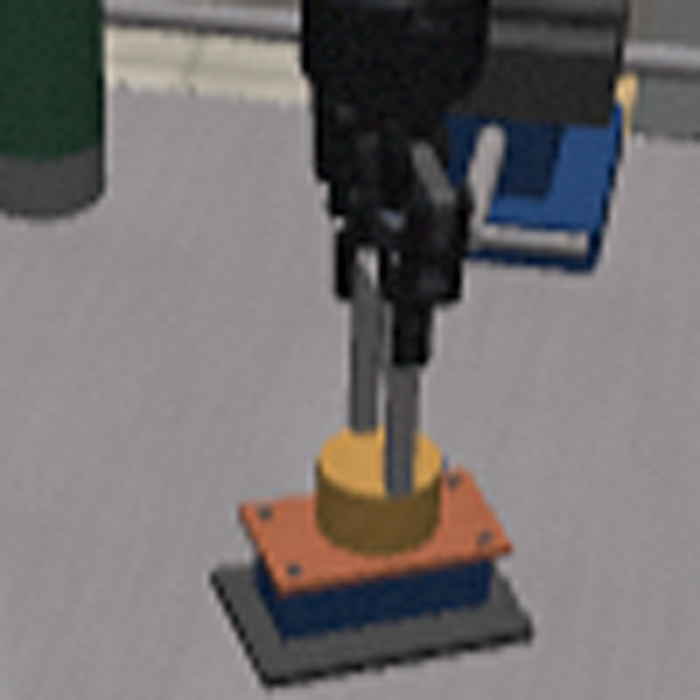

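Emit:
send_rows([
  [[0, 0, -0.1, 0, 4.5], [0, 0, -0.1, 0, 4.5]],
])

```text
clock: 31.18
eef_pos: [0.5619, -0.2774, 0.1117]
tool_rot: [-0.241, 0.97, 0.0, -0.0]
ft_force: [0.1, -0.6, -5.4]
grip_width: 0.0547
```

Emit:
send_rows([
  [[0, 0, -0.1, 0, 4.5], [0, 0, -0.1, 0, 4.5]],
])

```text
clock: 31.42
eef_pos: [0.5621, -0.2775, 0.111]
tool_rot: [-0.241, 0.97, -0.0, 0.0]
ft_force: [-0.3, 0.6, -4.7]
grip_width: 0.0549
```

Emit:
send_rows([
  [[0, 0, -0.1, 0, 4.5], [0, 0, -0.1, 0, 4.5]],
])

```text
clock: 31.68
eef_pos: [0.5622, -0.2774, 0.1109]
tool_rot: [-0.241, 0.97, -0.0, 0.0]
ft_force: [-2.1, 1.4, 1.5]
grip_width: 0.0544
```

Emit:
send_rows([
  [[0, 0, 0, 0, 5.8], [0, 0, 0, 0, 6.5], [0, 0, 0, 0, 7.5], [0, 0, 0, 0, 8.5], [0, 0, 0, 0, 8.5], [0, 0, 0, 0, 8.5], [0, 0, 0, 0, 8.5]],
])

```text
clock: 32.55
eef_pos: [0.562, -0.2774, 0.1098]
tool_rot: [-0.241, 0.97, -0.0, 0.0]
ft_force: [0.7, -0.5, -1.0]
grip_width: 0.0853
```

```bash
python3 - <<'E'
from h import *
o=bot.get_obs(); p=o['eef_pos']; print(p,o['ft_force'],o['clock'],o['grip_width'])
d=vision.camera('wrist'); crop(d,110,90,400,330,2.7,'pics/w25.png')
E
```

```text
[ 0.56202966 -0.27741551  0.10979248] [ 0.69428802 -0.51607849 -0.95766934] 32.55 0.08527926226165207
```

View pics/w25.png

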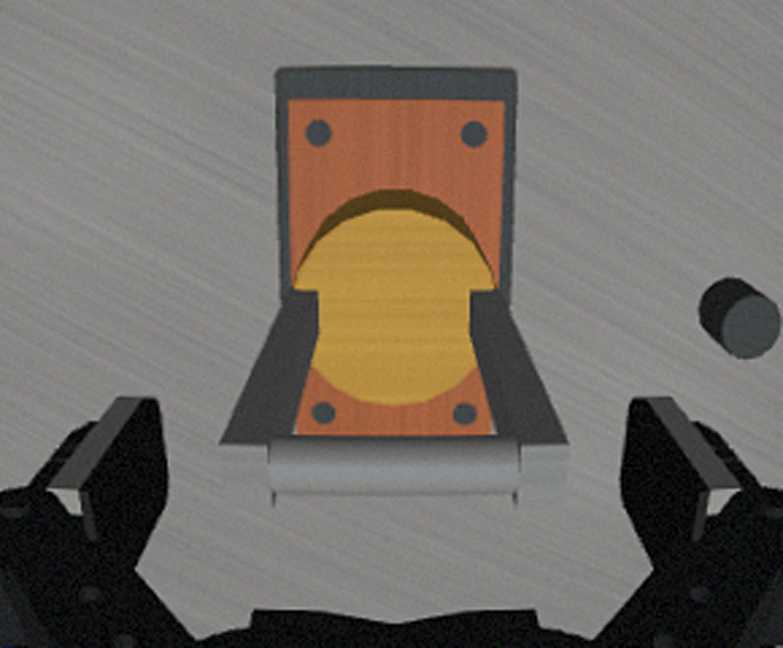

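Released cleanly and the weight is standing. I'll rise straight up, back off and check.

Emit:
send_rows([
  [[0, 0, 1, 0, 8.5], [0, 0, 3, 0, 8.5], [0, 0, 6, 0, 8.5], [0, 0, 9, 0, 8.5], [0, 0, 12, 0, 8.5], [2, 1, 14, 0, 8.5], [4, 2, 14, 0, 8.5], [4, 2, 14, 0, 8.5]],
])

```text
clock: 33.6
eef_pos: [0.6031, -0.2567, 0.2503]
tool_rot: [-0.242, 0.97, -0.0, 0.0]
ft_force: [0.5, 0.1, -0.9]
grip_width: 0.0853
```

```bash
python3 - <<'E'
from h import *
o=bot.get_obs(); p=o['eef_pos']; print(p,o['ft_force'],o['clock'],o['grip_width'],o['tool_rot'])
np.save('o26.npy',o,allow_pickle=True)
d=vision.camera('wrist'); crop(d,110,50,400,290,2.7,'pics/w26.png')
d=vision.camera('side'); crop(d,130,60,350,330,2.2,'pics/d26.png')
d=vision.camera('scene'); crop(d,70,130,400,330,2.2,'pics/s26.png')
E
```

```text
[ 0.60310779 -0.25666688  0.25025842] [ 0.48845725  0.0881291  -0.91394595] 33.6 0.08532941376485433 [-2.42082059e-01  9.70255624e-01 -2.84717834e-04  4.68513205e-04]
```

View pics/w26.png

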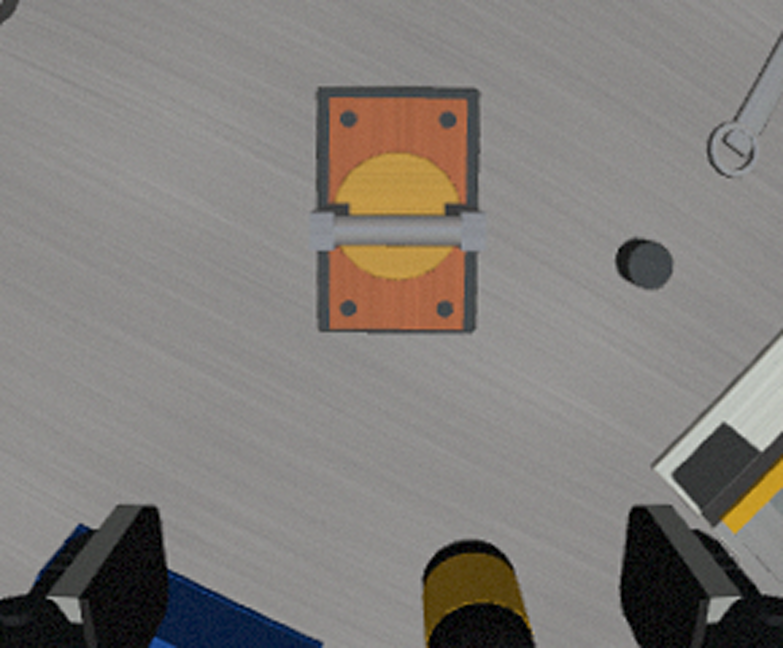

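View pics/d26.png

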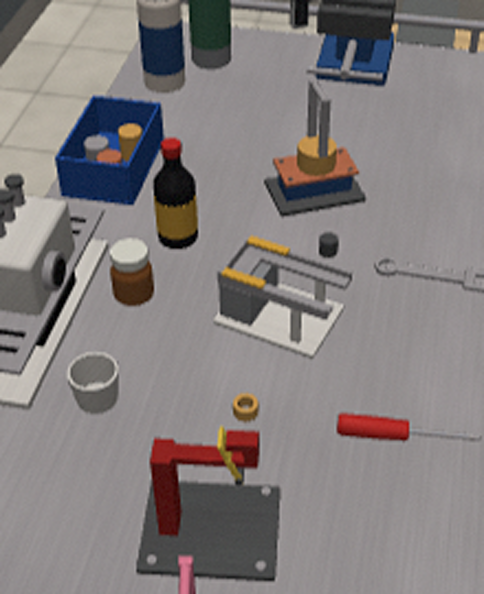

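View pics/s26.png

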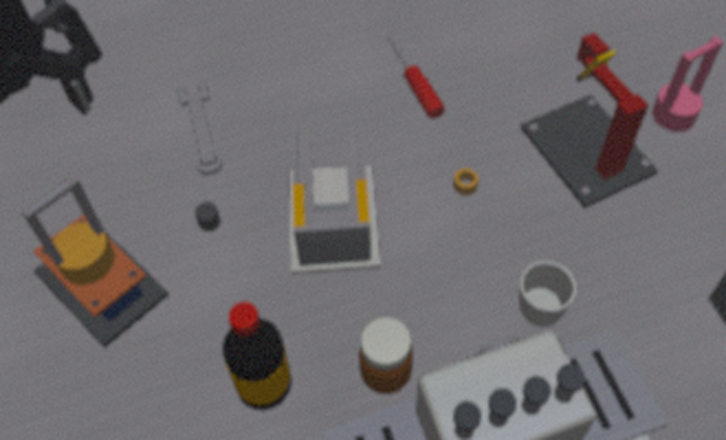

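```bash
python3 - <<'E'
from rel import *
o=np.load('o26.npy',allow_pickle=True).item(); a=C(2.7,110,50)
W=lambda L:[('w',P,a(*u)) for P,u in L]
b=fitw(W([((-65,-42,10),(318,88)),((-65,42,10),(480,90)),((65,-42,10),(317,330)),((65,42,10),(475,331))]),[.563,-.277,.48],'base',o)
p=fitw(W([((-55,-32,50),(328,97)),((-55,32,50),(468,97)),((55,-32,50),(329,329)),((55,32,50),(466,330))]),[.563,-.277,.48],'plate',o)
w=[wray(a(*u),o,.085) for u in [(398,153),(398,279)]]; print('disc',np.mean(w,0)); print('bar',wray(a(397,231),o,.170), wray(a(335,205),o,.085),wray(a(462,205),o,.085))
E
```

```text
base [ 0.5612 -0.278   0.4783]
[[-0.3, -0.8], [0.2, -0.8], [0.1, 0.7], [-0.1, 1.0]]
plate [ 0.5611 -0.2781  0.4877]
[[0.4, 0.3], [-0.4, 0.4], [0.7, -0.2], [-0.7, -0.5]]
disc [ 0.56068676 -0.27835763  0.085     ]
bar [ 0.56134601 -0.27877702  0.17      ] [ 0.56890773 -0.30434241  0.085     ] [ 0.54345695 -0.25668431  0.085     ]
```

All checks agree to within about 1 mm, so I'm handing it in.

```bash
python3 - <<'E'
from workcell import bot
print(bot.job_done()); print(bot.get_obs()['clock'])
E
```

```text
the job is handed in; nothing more can be done
None
the job is handed in; nothing more can be done
```

The plate lies flat and centred on the press block, and the weight stands upright on the middle of it. The gripper is open and clear, and I handed the job in after about 34 s.

**What I did:** I drew the plate out through its bore with shut fingertips, gripped its overhanging end and laid it on the block. Then I gripped the weight by its bail uprights, pushed the bar back about 23 mm against the keeper, lifted it clear, brought it forward and set it on the plate.

**Last checks (wrist camera):**

| Item | x (m) | y (m) | Yaw (rad) |
|---|---|---|---|
| Block base | 0.5612 | -0.2780 | 0.478 |
| Plate | 0.5611 | -0.2781 | 0.488 |
| Disc | 0.5607 | -0.2784 | – |
| Bail bar | 0.5613 | -0.2788 | – |

- **Centring:** plate and weight are within about 1 mm of the block's centre, and the plate's long side is within about 0.01 rad of the block's.
- **Surroundings:** in the last pictures the keeper is back up near the beak, and the bystanders and the pink look-alike appear undisturbed.

**What disagreed or went wrong:**
- **Tool height:** the real tips of the shut fingers are about 36 mm behind the reported TCP, not at it. The first drawing-out stroke therefore passed above the plate and did not move it.
- **Contact force:** I found that offset by touching the plate with the shut fingertips. That press reached about 52 N vertically at the wrist, under the 120 N limit. It is over the 40 N limit for the arm or gripper body, but I believe only the fingertips touched.

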